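# Line up the bar coasters with a spacing guide

## Task

Set the coasters out along the bar: lift the wooden spacing guide off its hooks, lay it flush against the front of the fixed bar rail (not overhanging the rail's ends) and let go of it, then nudge all the coasters up square against the guide's near side in one row, each centred on its own dark mark, on neighbouring marks with none skipped in between. When the row is complete, lift the guide away and hang it back on its two hooks, leaving the row straight and evenly spaced. Leave the other things on the bar where they are.

Things in the scene. Friction and masses are not known exactly. Their poses are not given: they have to be found in the camera images.
- guide: Straight wooden strip 24 (x) x 340 (y) x 20 mm, origin at centre of underside, 220 g, same after a half turn. Dark 6 mm inlaid mark lines across its top at y = -138, -46, 46, 138 mm. Arched handle on top of 10 mm round steel bar: uprights at y = -60 and 60, crossbar along y, its centre 60 mm above the underside, 35 mm free below it. At first it hangs level by the crossbar on the stand's hooks.
- guide_bar (a point): Middle of the guide's handle crossbar: on the bar's centre line, 60 mm above the guide's underside; axes as the guide.
- hook_stand: Fixed. Two 8 mm rods rise at x = 30, y = -38 and 38 mm from a 12 mm base, bend over at z = 136 towards -x into V hooks open upward: lowest at x = 0 (z = 127), tip at x = -22, top z = 143. Nothing between the rods above the base. To unhook, raise the guide 12 to 22 mm (more, and its strip hits the hooks from below), then move it 45 mm or more towards -x. Origin on the work surface under the V.
- stand_seat (a point): Point between the two hooks where the middle of the guide's crossbar lies when it hangs: 136.7 mm above the work surface; y axis along the hanging crossbar, x axis from the hook tips towards the rods.
- bar_rail: Fixed raised wooden bar rail on the work surface, 45 mm deep (x), 440 mm long (y), 35 mm high, rounded edges. Its front face, towards the robot, is at x = -22.5 mm. Origin at the centre of its underside. A bottle (160 mm high), a can and a bowl stand fixed some 40 mm or more beyond it.
- rail_face (a point): Middle of the foot of the rail's front face, at the work surface; x points into the rail (away from the robot side), y along the rail.
- coaster1: Square wooden coaster with raised rim, open upward, loose, flat on the bar: 80 x 80 x 20 mm, rim 8 mm thick, floor 6 mm thick, so recess 64 x 64 mm, 14 mm deep; a finger fits inside to pinch a rim side. About 110 g. Origin at centre of underside, x and y square to its sides; same after a quarter turn. Three or four of coaster1 to coaster4 are present; missing ones read None.
- coaster2: Square wooden coaster with raised rim, open upward, loose, flat on the bar: 80 x 80 x 20 mm, rim 8 mm thick, floor 6 mm thick, so recess 64 x 64 mm, 14 mm deep; a finger fits inside to pinch a rim side. About 110 g. Origin at centre of underside, x and y square to its sides; same after a quarter turn. Three or four of coaster1 to coaster4 are present; missing ones read None.
- coaster3: Square wooden coaster with raised rim, open upward, loose, flat on the bar: 80 x 80 x 20 mm, rim 8 mm thick, floor 6 mm thick, so recess 64 x 64 mm, 14 mm deep; a finger fits inside to pinch a rim side. About 110 g. Origin at centre of underside, x and y square to its sides; same after a quarter turn. Three or four of coaster1 to coaster4 are present; missing ones read None.
- coaster4: Square wooden coaster with raised rim, open upward, loose, flat on the bar: 80 x 80 x 20 mm, rim 8 mm thick, floor 6 mm thick, so recess 64 x 64 mm, 14 mm deep; a finger fits inside to pinch a rim side. About 110 g. Origin at centre of underside, x and y square to its sides; same after a quarter turn. Three or four of coaster1 to coaster4 are present; missing ones read None.
- tumbler: bystander: glass tumbler, 72 mm wide, 95 mm high, origin under its centre
- nut_jar: bystander: low jar, 60 mm wide, 55 mm high, origin under its centre
- opener: bystander: flat steel bottle opener lying down, 155 mm long, 42 mm wide, 4 mm thick, origin under its shank
- chalk: bystander: cue-chalk cube, 24 mm
Mind the look-alikes: they are no part of the job. Leave any turquoise look-alike of the coaster1 alone. What is shaped like the coaster3 but purple is not meant.

How it is judged:
By the outcome, as a careful person would: the job done as asked, in the order asked, and still so for the second after the job is handed in, with the robot touching nothing.
Of coaster1, coaster2, coaster3, coaster4 only 3 to 4 are there at a start; the rules pass over those that are not, and their reading is None.
At some moment in a run one of coaster1, coaster2, coaster3, coaster4 may be knocked a few centimetres aside while the robot is not near it.
It also fails if it takes over 210 s, if anything falls off the work surface, if the arm or the gripper's body presses on something with over 40 N, if the wrist force passes 120 N, or if a joint passes its speed limit or range.

## Robot

A 7-joint arm with a two-finger parallel gripper is mounted at the origin on the work surface. World frame = base frame: x ahead of the robot, y to its left, z up, the work surface at z = 0. Lengths are in mm, angles in rad, forces in N, time in s.
With the tool pointing down it reaches from about 350 to 900 mm from the base axis. Payload 7.2 kg.
Tool frame: the origin (TCP) lies midway between the tips of the shut fingers; the grasp point (between the pads) lies env.grip_depth behind it (env.grip_depth is the distance from the TCP to the grasp point, in mm); z points along the fingers, y is the line along which they close (so a half turn about z gives the same grasp; the last joint's range is limited). The gripper opens to 88 mm and grips with 3 to 60 N. Pads are 20 mm wide; open, the fingers measure 115 mm over their backs; the gripper's body (75 mm by 178 mm) begins 61 mm behind the grasp point.
Start: joints at [-0.068, 0.411, -0.013, 1.596, 0.006, 1.134, -0.082], TCP at [625.003, -0.011, 222.653] pointing down, gripper open.
Joint ranges: [-2.95, 2.95], [-0.29, 1.99], [-1.47, 1.44], [0.14, 2.54], [-1.03, 4.17], [0.13, 1.85], [-2.86, 2.86]. Speed limits (rad/s): [2.39, 2.39, 3.01, 3.01, 3.14, 3.14, 3.14].

## Interface

Orientations are given as a 3x3 rotation matrix whose columns are the frame's x, y, z axes.
In Python, from plant import env gives the robot as it stands.
- The arm moves only by the tool apply_moves, never from a script. Its argument "series" is one flat list of numbers, 7 for each row, row after row: the shift along the tool's x, y, z in cm, then the turn, a rotation vector about the tool's x, y, z in degrees, then the opening, from -1 (shut) to 1 (fully open). A call has 1 to 8 rows; each row is the pose to reach, as a shift and turn from the pose commanded when the call began, along the tool's axes at that moment; what a row does not reach only later rows make up. A row lasts 1/12 s, in which the tool goes at most 41.7 mm and 7.16 degrees, less where a joint would pass 70% of its speed; a pose out of reach is approached as far as the arm can. A call with a gripper value outside its range is refused whole. The fingers move at their own pace and stop on an object; the grip force is fixed at half the most. Time passes only in rows, so rows that repeat a pose let the fingers close. It gives the time, the measured TCP pose, the force, the opening and the grip force at its end, in the units of the state.
- env.state(): the state, without advancing time (a new reading comes with each control period).
- env.read_camera(name): name is "scene" or "side" or "wrist"; returns the picture (420x560x3 uint8, red, green, blue); there is no depth.
- env.camera_params(name): a dict with "fx", "fy", "cx", "cy" (pixels), "distortion" ([k1, k2, p1, p2, k3] as OpenCV has them; the pictures are not rectified), "extrinsics" (4x4, takes a point from world to camera coordinates). Camera axes: x right, y down, z forward; pixel columns grow to the right and rows downward; lengths in mm; the calibration is good to about 2 mm. A picture is of the moment at which its call begins: read the wrist's pose just before it. camera_params takes no time and is no camera call; for the wrist camera it gives the pose at the moment of the call.
- env.hand_in(): hands the job in; it is judged then, once.
The state is a dict: "time_s": time; "q": joint angles; "joint_velocities": joint speeds; "tau": joint torques, N m; "tool_pos": TCP position; "ee_rot": TCP orientation; "force": force on the tool from outside, world axes, zero at the start; "ft_torque": the same for the moment, N m; "grip_width": finger opening in mm; "grip_force": force on a finger pad.
Only numpy, scipy, OpenCV 4.12 (cv2) and the standard library are available. Lean on these libraries where they do the work, as an engineer would, in place of code of your own. Each camera call takes 0.05 s, during which the arm holds its last target. There are 200 camera calls.

## Working session

There is one attempt and no reset: what is moved stays moved. The work goes in short steps, Python scripts to look and compute and a tool call to move; the robot and the scene stay as the last step left them, time stands still between calls to the robot, and variables do not carry over. Pictures are saved under pics/ and viewed, at most 14 in all, crops included, and the job is handed in when it is done.

Besides the shell and the picture viewer there is one more tool, called in YAML: its name, and indented under it one key for each argument. apply_moves: Moves the arm, as the interface text tells. Its arguments: {"type":"object","properties":{"series":{"type":"array","items":{"type":"number"}}},"required":["series"]}

```bash
ls; mkdir -p pics; python3 - <<'E'
from plant import env
import cv2,numpy as np
for n in("scene","side"):
    cv2.imwrite(f"pics/{n}0.png",env.read_camera(n)[:,:,::-1]); p=env.camera_params(n)
    print(n,[p[k] for k in("fx","fy","cx","cy","distortion")]);print(np.round(p["extrinsics"],3))
s=env.state();print(env.grip_depth,s)
E
```

```text
pics
scene [435.6402948226032, 435.6402948226032, 285.2109949334768, 215.80388531295486, array([0.0070982, 0.       , 0.       , 0.       , 0.       ])]
[[-7.100000e-02  9.970000e-01  2.000000e-03  8.387800e+01]
 [ 6.770000e-01  5.000000e-02 -7.340000e-01 -2.512310e+02]
 [-7.320000e-01 -5.100000e-02 -6.790000e-01  1.479643e+03]
 [ 0.000000e+00  0.000000e+00  0.000000e+00  1.000000e+00]]
side [399.1784211385207, 399.1784211385207, 279.00728444904496, 210.3140941602986, array([-0.11939788,  0.        ,  0.        ,  0.        ,  0.        ])]
[[-9.83000e-01 -1.84000e-01 -1.50000e-02  4.95943e+02]
 [-1.11000e-01  6.53000e-01 -7.49000e-01  1.74323e+02]
 [ 1.48000e-01 -7.34000e-01 -6.63000e-01  8.84980e+02]
 [ 0.00000e+00  0.00000e+00  0.00000e+00  1.00000e+00]]
18.700000000000003 {'time_s': 0.1, 'q': array([-0.06822708,  0.41180531, -0.01270224,  1.59692182,  0.00561128,
        1.13429184, -0.08220283]), 'joint_velocities': array([ 0.00017887, -0.00255299,  0.00117747, -0.00240118,  0.00020835,
        0.00129293,  0.00097279]), 'tau': array([ 1.90722414e-03, -5.89100254e+01,  6.43606726e-01, -2.91709310e+01,
       -5.37973386e-02,  1.45046425e-02,  7.40053088e-05]), 'tool_pos': array([ 6.24566565e+02, -2.95244575e-02,  2.21918091e+02]), 'ee_rot': array([[-4.41530821e-05,  9.99999038e-01, -1.38616579e-03],
       [ 9.99999993e-01,  4.39979373e-05, -1.11954009e-04],
       [-1.11892913e-04, -1.38617072e-03, -9.99999033e-01]]), 'force': array([ 0.12570656,  0.60000792, -0.08464028]), 'ft_torque': array([0.03239976, 0.02074943, 0.03959525]), 'grip_force': 0.0, 'grip_width': 88.12184473812698}
```

View pics/scene0.png

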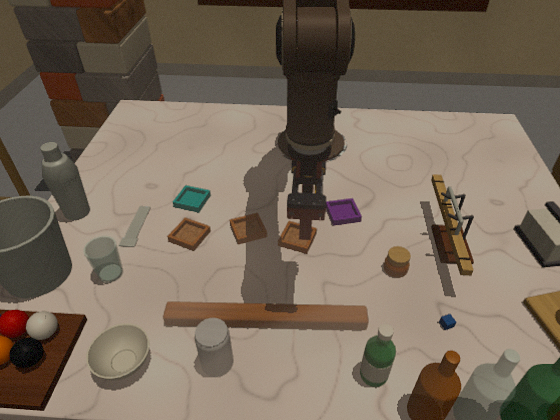

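View pics/side0.png

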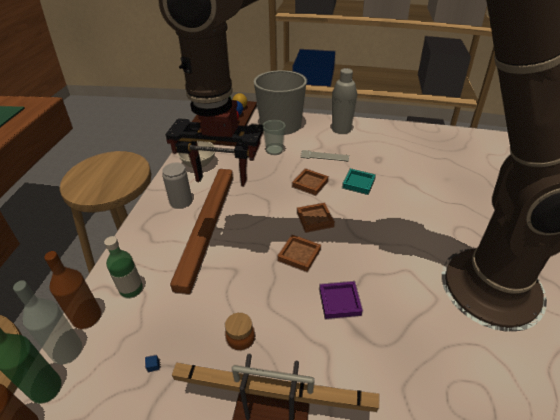

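The scene view shows three brown coasters at about (189,234), (248,228) and (298,236). The look-alikes are turquoise (192,198) and purple (344,211), and the colours rule both out. The rail runs (165,313)-(367,318), and the guide on its stand is at (452,225). I'll confirm with enlarged crops.

```bash
cat > h.py <<'E'
from plant import env
import cv2,numpy as np
def par(n):
    p=env.camera_params(n); K=np.array([[p["fx"],0,p["cx"]],[0,p["fy"],p["cy"]],[0,0,1.]]); return K,np.array(p["distortion"],float),np.array(p["extrinsics"])
def w2p(n,P,c=None):
    K,d,E=c or par(n); return cv2.projectPoints(np.float64(P).reshape(-1,1,3),cv2.Rodrigues(E[:3,:3])[0],E[:3,3],K,d)[0].reshape(-1,2)
def p2w(n,uv,z,c=None):
    K,d,E=c or par(n); r=cv2.undistortPoints(np.float64(uv).reshape(-1,1,2),K,d).reshape(-1,2)
    r=np.c_[r,np.ones(len(r))]@E[:3,:3]; o=-E[:3,:3].T@E[:3,3]; return o+r*((z-o[2])/r[:,2])[:,None]
def crop(im,x0,y0,x1,y1,s,f): cv2.imwrite(f,cv2.resize(im[y0:y1,x0:x1,::-1],None,fx=s,fy=s,interpolation=cv2.INTER_CUBIC))
E
python3 - <<'E'
from h import *
a=env.read_camera("scene");b=env.read_camera("side")
crop(a,155,165,375,330,3.6,"pics/a1.png")
c=cv2.resize(a[165:305,400:500],None,fx=4,fy=4,interpolation=cv2.INTER_CUBIC);d=cv2.resize(b[345:420,165:385],None,fx=1.8,fy=1.8,interpolation=cv2.INTER_CUBIC)
o=np.zeros((560,800,3),np.uint8);o[:560,:400]=c;o[:135,400:796]=d;cv2.imwrite("pics/a2.png",o[:,:,::-1])
for n,uv in(("coast",[(189,234),(248,228),(298,236)]),("cols",[(192,198),(344,211)])):print(n,p2w("scene",uv,10).round())
print("rail",p2w("scene",[(165,305),(367,309)],35).round());
print("side coast",p2w("side",[(310,181),(316,217),(299,253)],10).round())
E
```

```text
coast [[ 474. -303.   10.]
 [ 441. -152.   10.]
 [ 461.  -18.   10.]]
cols [[ 331. -328.   10.]
 [ 354.  105.   10.]]
rail [[ 716. -295.   35.]
 [ 695.  142.   35.]]
side coast [[ 469. -308.   10.]
 [ 434. -154.   10.]
 [ 459.  -20.   10.]]
```

View pics/a1.png

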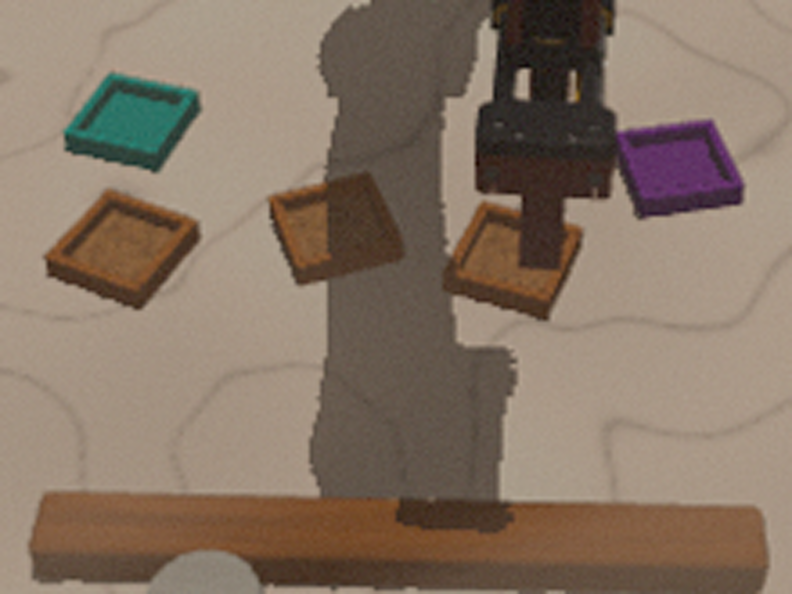

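View pics/a2.png

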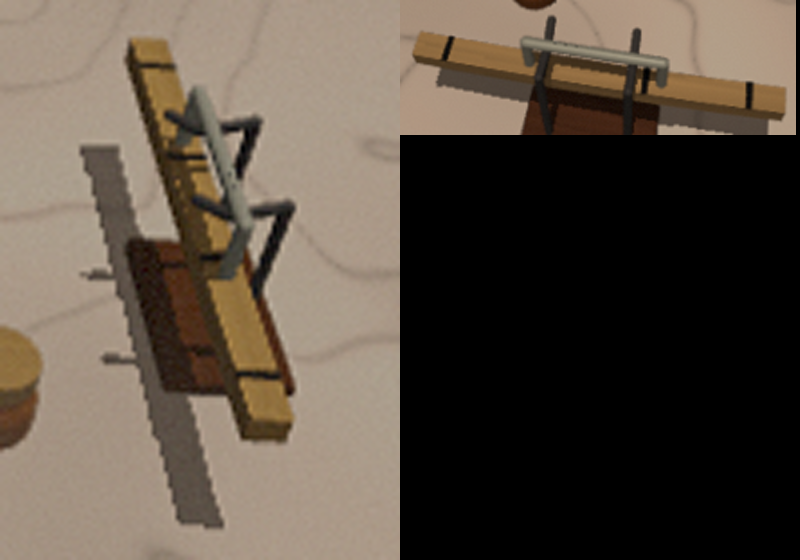

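Confirmed: exactly three brown wooden coasters are present. The hook tips point image-left (world -y) and the rods stand on the +y side. Next I'll measure the guide, stand and rail.

```bash
python3 - <<'E'
from h import *
f=lambda l:np.array(l)/4+[400,165]-0.375
bar=p2w("scene",f([(196,92),(243,222)]),141)  # top of the bar ends
print("bar",bar.round(1),bar.mean(0).round(1))
st=p2w("scene",f([(128,40),(166,38),(241,410),(290,405)]),96.7);print("strip",st.round(1),st.mean(0).round(1))
g=lambda l:(np.array(l)-[400,0])/1.8+[165,345]-.2
print("side bar",p2w("side",g([(524,42),(667,64)]),138).round(1))
print("side strip",p2w("side",g([(420,32),(785,86)]),96.7).round(1))
d=st[2:].mean(0)-st[:2].mean(0);print(np.degrees(np.arctan2(d[1],d[0])),np.linalg.norm(d))
h=lambda l:np.array(l)/3.6+[155,165]-.36
r=p2w("scene",h([(45,492),(757,507)]),34);print("rail front top edge",r.round(1),np.degrees(np.arctan2(*(r[1]-r[0])[:2])))
b=env.read_camera("side");crop(b,165,160,265,295,4,"pics/a3.png")
w=env.read_camera("wrist");cv2.imwrite("pics/w0.png",w[:,:,::-1])
E_=env.camera_params("wrist")["extrinsics"];print("wristcam pos",(-E_[:3,:3].T@E_[:3,3]).round(),E_[:3,:3].round(2))
E
```

```text
bar [[395.3 348.4 141. ]
 [512.3 351.3 141. ]] [453.8 349.8 141. ]
strip [[285.3 336.   96.7]
 [281.2 362.3  96.7]
 [615.  339.6  96.7]
 [609.4 367.   96.7]] [447.7 351.2  96.7]
side bar [[507.9 354.  138. ]
 [383.7 351.9 138. ]]
side strip [[616.6 344.3  96.7]
 [278.1 336.5  96.7]]
0.7210495256039011 329.00919980173035
rail front top edge [[ 705.6 -293.    34. ]
 [ 685.3  138.6   34. ]] -2.695351137294293
wristcam pos [626.  80. 384.] [[ 1.    0.    0.  ]
 [ 0.   -0.96  0.29]
 [ 0.   -0.29 -0.96]]
```

View pics/w0.png

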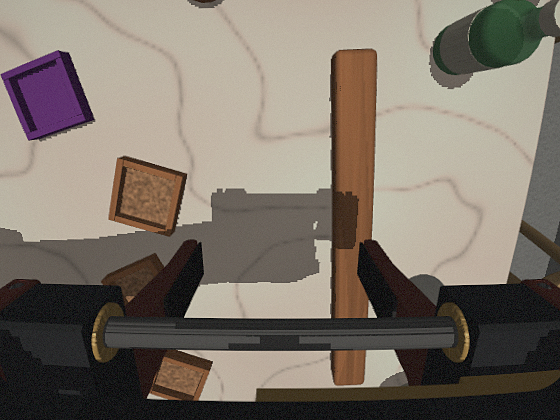

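The wrist view shows the rail's front foot line from (331,52) to (333,380), with the coasters at left. I'll move over the hanging guide.

apply_moves:
  series: [3,-1.5,-1,0,0,-5,1,7,-3.5,-2,0,0,-11,1,11,-5.5,-4,0,0,-18,1,15,-7.5,-4,0,0,-25,1,19,-9.5,-4,0,0,-32,1,23,-11.5,-4,0,0,-39,1,26,-13,-4,0,0,-45,1,26,-13,-4,0,0,-45,1]

```text
time_s: 0.97
tool_pos: [490.9, 266.8, 263.1]
ee_rot: [[-0.717, 0.697, -0.001], [0.697, 0.717, 0.003], [0.003, 0.002, -1.0]]
force: [-0.2, 1.3, -0.6]
grip_width: 87.6
grip_force: 0.0
```

```bash
python3 - <<'E'
from h import *
s=env.state();print(s["tool_pos"],s["ee_rot"].round(3),s["q"].round(2))
# delta to (450,351,262), yaw x_tool->-x
R=s["ee_rot"];T=np.array([[-1,0,0],[0,1,0],[0,0,-1.]]);print(R.T@(np.array([450,351,262])-s["tool_pos"]),np.degrees(cv2.Rodrigues(R.T@T)[0]).T)
E
```

```text
[490.88145485 266.78932943 263.12514631] [[-0.717  0.697 -0.001]
 [ 0.697  0.717  0.003]
 [ 0.003  0.002 -1.   ]] [-0.35  0.28 -0.29  1.69  0.08  1.18  0.14]
[88.00715071 31.88501705  1.44341759] [[  0.15742487  -0.12699979 -44.18904337]]
```

apply_moves:
  series: [1.5,0.5,0,0,0,-7,1,3,1,0,0,0,-14,1,4.5,1.5,0,0,0,-21,1,6,2,0,0,0,-28,1,7.5,2.6,0,0,0,-35,1,8.8,3.2,0,0,0,-42,1,8.8,3.2,0,0,0,-45,1,8.8,3.2,0,0,0,-45,1]

```text
time_s: 1.63
tool_pos: [455.0, 345.4, 262.5]
ee_rot: [[-1.0, -0.003, -0.0], [-0.003, 1.0, 0.0], [0.0, 0.0, -1.0]]
force: [1.2, -0.6, -1.6]
grip_width: 87.4
grip_force: 0.0
```

```bash
python3 - <<'E'
from h import *
s=env.state();c=par("wrist");w=env.read_camera("wrist");np.save("c1.npy",np.array(c,dtype=object),allow_pickle=True)
cv2.imwrite("pics/w1.png",cv2.resize(w,None,fx=1.42,fy=1.42)[:,:,::-1]);print(s["tool_pos"],s["ee_rot"].round(3))
E
```

```text
[455.0414102  345.40552817 262.47404017] [[-1.    -0.003 -0.   ]
 [-0.003  1.     0.   ]
 [ 0.     0.    -1.   ]]
```

View pics/w1.png

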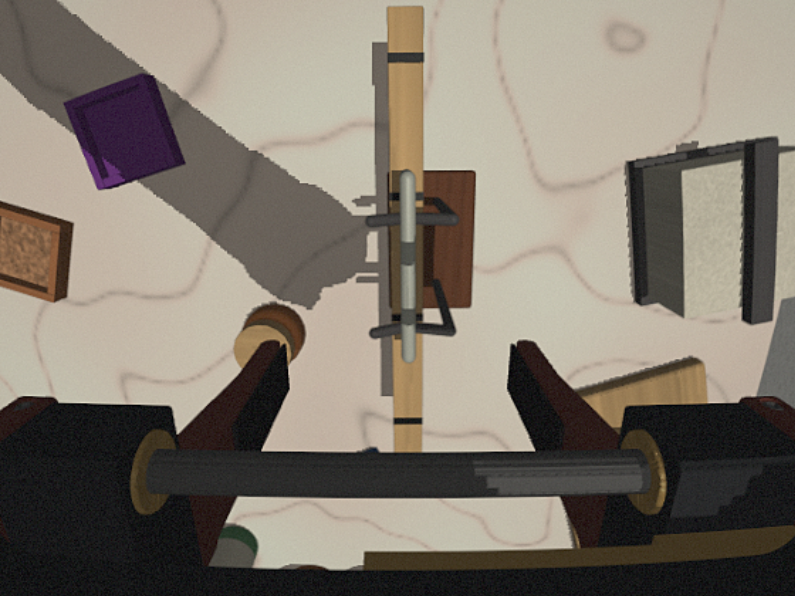

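The wrist view shows the crossbar from (407,173) to (407,360), the strip marks at (405,57) and (407,421), and the hook tips to the left. The jar is at (270,335).

```bash
python3 - <<'E'
from h import *
c=tuple(np.load("c1.npy",allow_pickle=True));c=(np.float64(c[0]),np.float64(c[1]),np.float64(c[2]))
f=lambda l:np.array(l)/1.42
b=p2w("",f([(407,173),(408,360)]),139,c);print("bar ends",b.round(1),b.mean(0))
m=p2w("",f([(405,57),(406,197),(407,318),(407,421)]),96.7,c);print("marks",m.round(1))
print("edges",p2w("",f([(388,8),(422,8),(394,448),(422,448)]),96.7,c).round(1))
print("hooks",p2w("",f([(370,222),(373,333),(415,217),(415,326)]),138,c).round(1))
print("jar scene",p2w("scene",[(399,250)],55).round())
K=par("wrist");print(K[0].round(1))
# rail from first wrist picture pose: camera pos 626,80,384 shifts by tool displacement & yaw -> rebuild extrinsics
T0=np.eye(4);T0[:3,:3]=np.array([[0,1,0],[1,0,0],[0,0,-1.]]);T0[:3,:3]=np.array([[-4.4e-5,1,-1.386e-3],[1,4.4e-5,-1.1e-4],[-1.1e-4,-1.386e-3,-1]]);T0[:3,3]=[624.57,-.03,221.92]
s=env.state();T1=np.eye(4);T1[:3,:3]=s["ee_rot"];T1[:3,3]=s["tool_pos"]
E0=K[2]@T1@np.linalg.inv(T0);c0=(K[0],K[1],E0)
r=p2w("",[(331,55),(332,215),(333,375)],0,c0);print("rail foot",r.round(1))
r=p2w("",[(345,51),(349,384)],33,c0);print("rail ends",r.round(1))
E
```

```text
bar ends [[385.7 351.3 139. ]
 [511.4 353.2 139. ]] [448.59241414 352.23444235 139.        ]
marks [[311.2 350.2  96.7]
 [403.9 351.6  96.7]
 [495.9 353.2  96.7]
 [587.6 354.1  96.7]]
edges [[281.  338.8  96.7]
 [280.9 361.1  96.7]
 [614.4 343.2  96.7]
 [614.3 367.2  96.7]]
hooks [[416.2 328.1 138. ]
 [491.8 329.1 138. ]
 [412.9 356.6 138. ]
 [486.6 357.7 138. ]]
jar scene [[534. 226.  55.]]
[[317.8   0.  280. ]
 [  0.  317.8 205.9]
 [  0.    0.    1. ]]
rail foot [[ 681.7  139.5    0. ]
 [ 690.9  -49.4    0. ]
 [ 706.7 -310.5    0. ]]
rail ends [[ 691.1  138.4   33. ]
 [ 723.8 -294.4   33. ]]
```

View pics/a3.png

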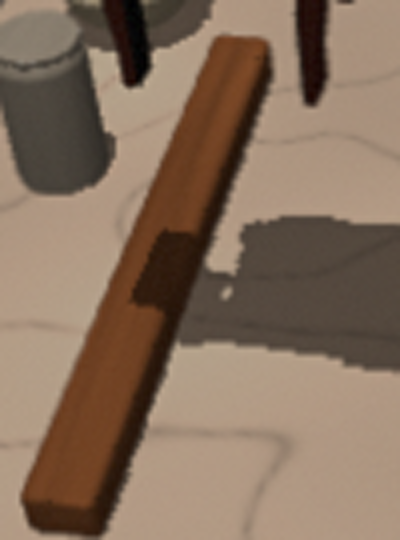

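The side crop shows the rail's front foot from about (270,75) to (105,530) in the crop. It agrees with the wrist estimate of about 3° yaw. Seat at (449.5, 352.2), yaw 0.8°. Now descending to grasp the crossbar.

apply_moves:
  series: [0.3,0.3,1,0,0,-0.6,1,0.55,0.7,4,0,0,-0.6,1,0.55,0.7,7,0,0,-0.6,1,0.55,0.7,10,0,0,-0.6,1,0.55,0.7,12.5,0,0,-0.6,1,0.55,0.7,14,0,0,-0.6,1,0.55,0.7,14.4,0,0,-0.6,1,0.55,0.7,14.4,0,0,-0.6,1]

```text
time_s: 2.35
tool_pos: [449.3, 350.9, 117.1]
ee_rot: [[-1.0, -0.009, -0.002], [-0.009, 1.0, -0.002], [0.002, -0.002, -1.0]]
force: [0.2, 0.4, 0.2]
grip_width: 88.1
grip_force: 0.0
```

apply_moves:
  series: [0,0,0,0,0,0,0,0,0,0,0,0,0,-0.6,0,0,0,0,0,0,-1,0,0,0,0,0,0,-1,0,0,0,0,0,0,-1,0,0,0,0,0,0,-1,0,0,0,0,0,0,-1,0,0,0,0,0,0,-1]

```text
time_s: 3.02
tool_pos: [449.9, 351.8, 118.8]
ee_rot: [[-1.0, -0.01, 0.0], [-0.01, 1.0, 0.0], [-0.0, 0.0, -1.0]]
force: [0.7, -0.1, -0.6]
grip_width: 37.7
grip_force: 0.0
```

apply_moves:
  series: [0,0,0,0,0,0,-1,0,0,0,0,0,0,-1,0,0,0,0,0,0,-1,0,0,0,0,0,0,-1,0,0,0,0,0,0,-1,0,0,0,0,0,0,-1,0,0,0,0,0,0,-1,0,0,0,0,0,0,-1]

```text
time_s: 3.68
tool_pos: [449.9, 352.0, 118.7]
ee_rot: [[-1.0, -0.011, 0.0], [-0.011, 1.0, 0.0], [-0.0, 0.0, -1.0]]
force: [-0.8, 1.2, -0.0]
grip_width: 9.2
grip_force: 30.0
```

apply_moves:
  series: [0,0,-0.6,0,0,0,-1,0,0,-1.2,0,0,0,-1,0,0,-1.7,0,0,0,-1,0,0,-1.7,0,0,0,-1,0,-1,-1.7,0,0,0,-1,0,-2.5,-1.7,0,0,0,-1,0,-4,-1.7,0,0,0,-1,0,-5.5,-1.7,0,0,0,-1]

```text
time_s: 4.35
tool_pos: [450.4, 294.2, 135.3]
ee_rot: [[-1.0, -0.01, -0.001], [-0.01, 1.0, -0.001], [0.001, -0.001, -1.0]]
force: [-0.4, 0.1, -2.8]
grip_width: 9.3
grip_force: 30.0
```

apply_moves:
  series: [0,-1.5,0,0,0,0,-1,0,-3,0,0,0,0,-1,-1,-4.5,-2,0,0,0,-1,-3,-6,-4,0,0,6,-1,-5,-8,-5,0,0,12,-1,-7,-10,-5,0,0,18,-1,-9,-12,-5,0,0,24,-1,-9,-12,-5,0,0,24,-1]

```text
time_s: 5.02
tool_pos: [545.6, 170.0, 185.7]
ee_rot: [[-0.912, 0.411, 0.002], [0.411, 0.912, -0.003], [-0.003, -0.002, -1.0]]
force: [-0.7, -1.5, -3.4]
grip_width: 9.2
grip_force: 30.0
```

apply_moves:
  series: [-2,-2,-1,0,0,6,-1,-4.5,-4,-1,0,0,12.5,-1,-7,-6.5,-1,0,0,19,-1,-9.5,-9,-1,0,0,25.5,-1,-12,-11.5,-1,0,0,32,-1,-14.5,-14,-1,0,0,38.5,-1,-17,-16.5,-1,0,0,45,-1,-19,-18,-1,0,0,51,-1]

```text
time_s: 5.68
tool_pos: [643.7, -69.1, 195.5]
ee_rot: [[-0.259, 0.966, -0.001], [0.966, 0.259, -0.002], [-0.002, -0.001, -1.0]]
force: [0.6, -0.7, -2.8]
grip_width: 9.4
grip_force: 30.0
```

apply_moves:
  series: [0,0,0,0,0,6,-1,0,0,0,0,0,11.7,-1,0,0,0,0,0,11.7,-1,0,0,0,0,0,11.7,-1]

```text
time_s: 6.02
tool_pos: [643.7, -63.7, 195.3]
ee_rot: [[-0.071, 0.998, -0.001], [0.998, 0.071, -0.0], [0.0, -0.001, -1.0]]
force: [-1.0, 0.4, -1.8]
grip_width: 9.2
grip_force: 30.0
```

```bash
python3 - <<'E'
from h import *
s=env.state();c=par("wrist");w=env.read_camera("wrist");np.save("c2.npy",np.array(c,dtype=object),allow_pickle=True)
cv2.imwrite("pics/w2.png",cv2.resize(w,None,fx=1.42,fy=1.42)[:,:,::-1]);print(s["tool_pos"],s["ee_rot"].round(3))
E
```

```text
[643.72583297 -63.74658495 195.33178885] [[-0.071  0.998 -0.001]
 [ 0.998  0.071 -0.   ]
 [ 0.    -0.001 -1.   ]]
```

View pics/w2.png

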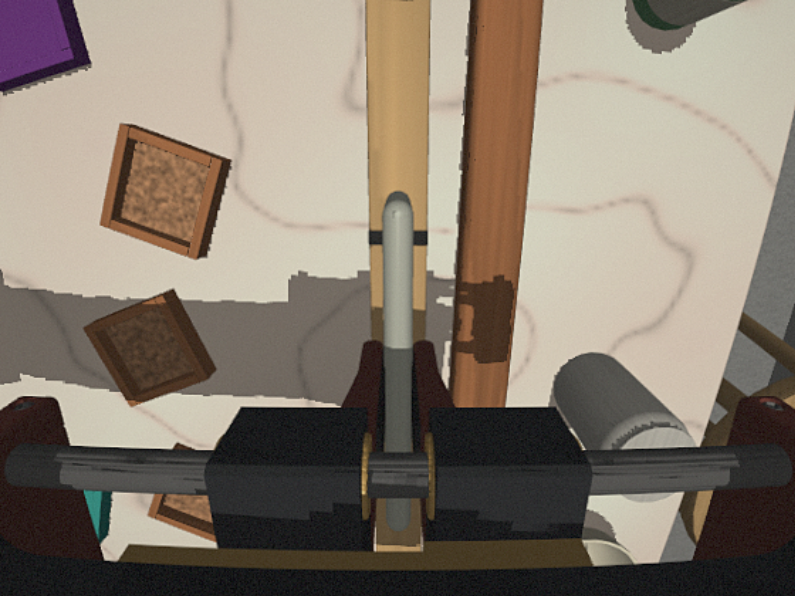

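The guide is held straight. The rail foot boundary runs about (470,0) to (450,405) at this scale, and the guide is yawed slightly off the rail. I'll fit the rail edge by segmentation.

```bash
python3 - <<'E'
from h import *
c=np.load("c2.npy",allow_pickle=True);c=tuple(np.float64(x) for x in c)
w=env.read_camera("wrist");w=cv2.GaussianBlur(w,(3,3),0)
hsv=cv2.cvtColor(w,cv2.COLOR_RGB2HSV)
P=[];
for v in list(range(4,190,4)):
    row=hsv[v,308:400]; m=(row[:,1]>110).astype(int)
    k=np.where(np.convolve(m,np.ones(6),'valid')==6)[0]
    if len(k):P.append((308+k[0]-.5,v))
P=np.array(P);W=p2w("",P,0,c)
print(P[::8],W[::8].round(1))
for _ in range(3):
    f=np.polyfit(W[:,1],W[:,0],1);r=W[:,0]-np.polyval(f,W[:,1]);W=W[abs(r)<1.5]
print(f,np.degrees(np.arctan(f[0])),np.polyval(f,-78),len(W))
# fit over scene: front top edge at tangent ~ z 33
a=env.read_camera("scene");h=cv2.cvtColor(cv2.GaussianBlur(a,(3,3),0),cv2.COLOR_RGB2HSV)
for u in (175,200,220,350,360):
    col=h[285:330,u]; print(u,[285+k for k in range(45) if col[k,1]>110][:2],p2w("scene",[(u,285+[k for k in range(45) if col[k,1]>110][0])],34).round(1))
s=env.state();R=s["ee_rot"];print(s["tool_pos"],np.degrees(np.arctan2(-R[0,0],R[1,0])))
E
```

```text
[[331.5   4. ]
 [330.5  36. ]
 [328.5  68. ]
 [326.5 100. ]
 [324.5 132. ]
 [323.5 164. ]] [[683.2 125.1   0. ]
 [685.3  94.6   0. ]
 [686.5  63.2   0. ]
 [687.8  30.6   0. ]
 [689.3  -3.3   0. ]
 [692.  -38.8   0. ]]
[-4.89825346e-02  6.89434789e+02] -2.8042511991953347 693.255426555912 47
175 [302, 303] [[ 706.2 -275.4   34. ]]
200 [303, 304] [[ 704.9 -220.3   34. ]]
220 [303, 304] [[ 701.7 -176.8   34. ]]
350 [306, 307] [[689.1 106.2  34. ]]
360 [307, 308] [[690.1 127.7  34. ]]
[644.21172976 -62.86975168 195.65924345] 4.06493916010915
```

apply_moves:
  series: [-0.8,1.5,2,0,0,1.2,-1,-1.6,2.8,4.5,0,0,1.2,-1,-1.6,2.8,7,0,0,1.2,-1,-1.6,2.8,9.5,0,0,1.2,-1,-1.6,2.8,12,0,0,1.2,-1,-1.6,2.8,13.6,0,0,1.2,-1,-1.6,2.8,14.6,0,0,1.2,-1,-1.6,2.8,14.6,0,0,1.2,-1]

```text
time_s: 6.83
tool_pos: [672.1, -76.6, 47.2]
ee_rot: [[-0.049, 0.999, -0.004], [0.999, 0.049, 0.0], [0.001, -0.004, -1.0]]
force: [-0.4, 0.3, -2.9]
grip_width: 8.9
grip_force: 30.0
```

apply_moves:
  series: [0,0,0,0,0,0,-1,0,0,0,0,0,0,-1]

```text
time_s: 7.0
tool_pos: [674.6, -77.0, 51.2]
ee_rot: [[-0.048, 0.999, 0.002], [0.999, 0.048, -0.0], [-0.0, 0.002, -1.0]]
force: [0.7, 0.1, -1.3]
grip_width: 8.8
grip_force: 30.0
```

apply_moves:
  series: [0,0,0.3,0,0,0,-1,0,0,0.6,0,0,0,-1,0,0.2,0.6,0,0,0,-1,0,0.4,0.6,0,0,0,-1,0,0.6,0.6,0,0,0,-1,0,0.7,0.6,0,0,0,-1,0,0.7,0.6,0,0,0,-1,0,0.7,0.6,0,0,0,-1]

```text
time_s: 7.67
tool_pos: [680.0, -76.6, 43.5]
ee_rot: [[-0.047, 0.999, -0.001], [0.999, 0.047, -0.0], [0.0, -0.001, -1.0]]
force: [-3.3, 0.7, -0.2]
grip_width: 9.1
grip_force: 30.0
```

apply_moves:
  series: [0,0.1,0.1,0,0,0,-1,0,0.2,0.1,0,0,0,-1,0,0.3,0.1,0,0,0,-1,0,0.3,0.2,0,0,0,-1,0,0.3,0.2,0,0,0,-1]

```text
time_s: 8.08
tool_pos: [683.2, -76.8, 42.8]
ee_rot: [[-0.047, 0.999, -0.001], [0.999, 0.047, -0.0], [-0.0, -0.001, -1.0]]
force: [-6.9, 0.1, 8.9]
grip_width: 9.4
grip_force: 30.0
```

apply_moves:
  series: [0,0.1,-0.1,0,0,0,-1,0,0.2,-0.1,0,0,0,-1,0,0.3,-0.1,0,0,0,-1,0,0.3,-0.1,0,0,0,-1,0,0.3,-0.1,0,0,0,-1]

```text
time_s: 8.5
tool_pos: [686.0, -76.6, 43.3]
ee_rot: [[-0.047, 0.999, -0.001], [0.999, 0.047, -0.0], [-0.0, -0.001, -1.0]]
force: [-7.1, -0.2, 5.5]
grip_width: 9.7
grip_force: 30.0
```

```bash
python3 - <<'E'
from h import *
a=cv2.resize(env.read_camera("scene")[230:340,150:390],None,fx=3.3,fy=2.7,interpolation=cv2.INTER_CUBIC)
b=cv2.resize(env.read_camera("side")[150:300,150:330],None,fx=2,fy=2,interpolation=cv2.INTER_CUBIC)
w=cv2.resize(env.read_camera("wrist")[0:300,180:400],None,fx=1,fy=1)
o=np.zeros((600,800,3),np.uint8);o[:297,:792]=a;o[300:600,:360]=b;o[300:600,400:620]=w;cv2.imwrite("pics/p1.png",o[:,:,::-1])
E
```

```text
(no output)
```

View pics/p1.png

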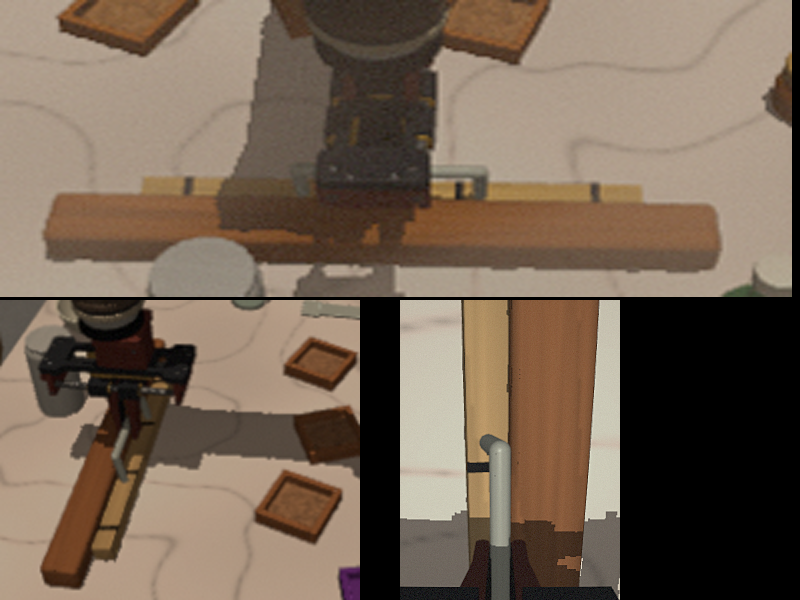

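The strip is against the rail, but the push tilted it about the bar: the upright leans towards the rail in the wrist view. I'll back off about 6 mm, press flat and release.

apply_moves:
  series: [0,-0.2,-0.1,0,0,0,-1,0,-0.4,-0.1,0,0,0,-1,0,-0.5,0,0,0,0,-1,0,-0.5,0.2,0,0,0,-1,0,-0.5,0.3,0,0,0,-1,0,-0.5,0.3,0,0,0,-1,0,-0.5,0.3,0,0,0,-1]

```text
time_s: 9.23
tool_pos: [684.4, -76.4, 43.1]
ee_rot: [[-0.047, 0.999, 0.006], [0.999, 0.047, 0.0], [-0.0, 0.006, -1.0]]
force: [-2.7, 0.0, 14.8]
grip_width: 9.1
grip_force: 30.0
```

apply_moves:
  series: [0,0,-0.1,0,0,0,-0.5,0,0,-0.1,0,0,0,-0.4,0,0,-0.1,0,0,0,-0.4,0,0,-0.1,0,0,0,-0.4,0,0,-0.1,0,0,0,-0.4,0,0,-0.1,0,0,0,-0.4]

```text
time_s: 9.73
tool_pos: [681.6, -76.5, 40.3]
ee_rot: [[-0.047, 0.999, -0.0], [0.999, 0.047, 0.0], [0.0, -0.0, -1.0]]
force: [-0.2, 0.1, 0.6]
grip_width: 26.4
grip_force: 0.0
```

```bash
python3 - <<'E'
from h import *
w=cv2.resize(env.read_camera("wrist")[0:300,180:400],None,fx=2,fy=2)
cv2.imwrite("pics/p2.png",w[:,:,::-1]);s=env.state();print(s["tool_pos"],s["force"],s["grip_width"])
E
```

```text
[681.58419467 -76.51519584  40.32393043] [-0.43214124  0.45151723 -0.07771703] 26.192075061247834
```

View pics/p2.png

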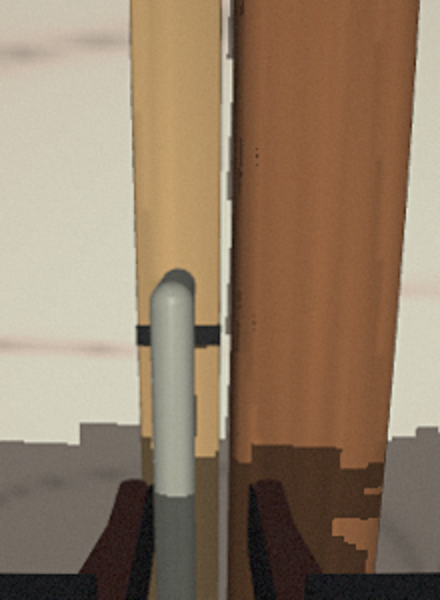

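Released. The guide is flat, parallel to the rail, with a gap of a few mm (pixel columns 220-232). I'll push it flush at its foot with shut fingers.

apply_moves:
  series: [0,0,-1.5,0,0,0,-0.4,0,0,-4,0,0,0,-0.4,0,0,-5,0,0,0,-1,0,-2,-5.5,0,0,0,-1,0,-4,-4.5,0,0,0,-1,0,-5,-2,0,0,0,-1,0,-5,1,0,0,0,-1,0,-5,3,0,0,0,-1]

```text
time_s: 10.45
tool_pos: [630.5, -79.0, 9.1]
ee_rot: [[-0.047, 0.999, -0.001], [0.999, 0.047, 0.0], [0.0, -0.001, -1.0]]
force: [-0.0, 0.6, -0.2]
grip_width: 0.5
grip_force: 0.0
```

apply_moves:
  series: [0,0,0,0,0,0,-1,0,0.5,0,0,0,0,-1,0,1,0,0,0,0,-1,0,1.4,0,0,0,0,-1,0,1.8,0,0,0,0,-1,0,2.1,0,0,0,0,-1,0,2.3,0,0,0,0,-1,0,2.3,0,0,0,0,-1]

```text
time_s: 11.12
tool_pos: [655.2, -77.8, 11.0]
ee_rot: [[-0.047, 0.999, 0.001], [0.999, 0.047, -0.0], [-0.0, 0.001, -1.0]]
force: [0.3, -0.3, -0.6]
grip_width: 0.6
grip_force: 0.0
```

apply_moves:
  series: [0,0.2,0,0,0,0,-1,0,0.4,0,0,0,0,-1,0,0.6,0,0,0,0,-1,0,0.8,0,0,0,0,-1,0,1.0,0,0,0,0,-1,0,1.0,0,0,0,0,-1]

```text
time_s: 11.62
tool_pos: [657.7, -77.8, 10.0]
ee_rot: [[-0.046, 0.999, -0.014], [0.999, 0.046, 0.0], [0.001, -0.014, -1.0]]
force: [-22.7, 1.1, 17.7]
grip_width: 0.1
grip_force: 11.5
```

Force rose to 23 N against the rail, so the guide is flush. I'll back off and take an overview of the guide and coasters.

apply_moves:
  series: [0,-1.2,0,0,0,0,-1,0,-3,-1,0,0,0,-1,-1,-5,-4,0,0,0,-1,-3,-7,-7.5,0,0,0,-1,-5,-9,-11,0,0,0,-1,-7,-11,-14,0,0,0,-1,-9,-13,-17,0,0,0,-1,-9.5,-14.5,-20,0,0,0,-1]

```text
time_s: 12.28
tool_pos: [522.4, -182.3, 211.8]
ee_rot: [[-0.044, 0.999, -0.0], [0.999, 0.044, -0.001], [-0.001, -0.0, -1.0]]
force: [0.2, -0.5, -0.4]
grip_width: 0.6
grip_force: 0.0
```

apply_moves:
  series: [0,0,-3,0,0,0,-1,0,0,-6,0,0,0,-1,0,0,-8,0,0,0,-1,0,0,-8,0,0,0,-1,0,0,-8,0,0,0,-1]

```text
time_s: 12.7
tool_pos: [525.0, -179.3, 291.9]
ee_rot: [[-0.047, 0.999, 0.003], [0.999, 0.047, -0.001], [-0.001, 0.003, -1.0]]
force: [-0.2, -0.5, -0.3]
grip_width: 0.7
grip_force: 0.0
```

```bash
python3 - <<'E'
from h import *
s=env.state();c=par("wrist");w=env.read_camera("wrist");np.save("c3.npy",np.array(c,dtype=object),allow_pickle=True);np.save("w3.npy",w)
cv2.imwrite("pics/w3.png",cv2.resize(w,None,fx=1.42,fy=1.42,interpolation=cv2.INTER_CUBIC)[:,:,::-1]);print(s["tool_pos"])
E
```

```text
[ 524.96592561 -179.26510193  291.88375329]
```

View pics/w3.png

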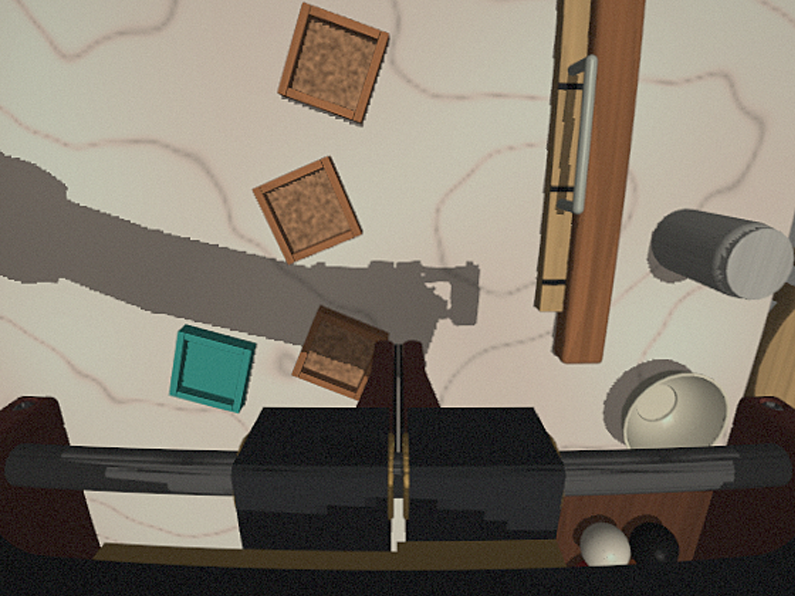

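The guide sits flush on the rail, with marks at (571,86), (563,188) and (552,282). The coasters are at about (334,64), (307,209) and (338,352).

```bash
cat >> h.py <<'E'
def sq(c,px,z=20,s=1.42):
    W=p2w("",np.array(px,float)/s,z,c)[:,:2]; d=W-W.mean(0)
    a=np.degrees(np.arctan2(d[:,1],d[:,0]))%90; a=np.degrees(np.angle(np.exp(4j*np.radians(a)).mean())/4)
    return W.mean(0).round(1), round(((a+45)+45)%90-45,1), np.linalg.norm(W-np.roll(W,1,0),axis=1).round(0)
E
python3 - <<'E'
from h import *
c=tuple(np.float64(x) for x in np.load("c3.npy",allow_pickle=True))
f=lambda l:np.array(l)/1.42
for n,q in dict(A=[(305,3),(389,36),(361,125),(279,93)],B=[(252,188),(331,157),(362,236),(292,262)],C=[(319,306),(387,333),(360,399),(292,378)]).items():print(n,sq(c,q))
m=p2w("",f([(570.5,86),(562,188.5),(553,282)]),20,c);print("mark mid",m.round(1))
m=p2w("",f([(558,87),(549,189),(541,283)]),20,c);print("mark near end",m.round(1))
e=p2w("",f([(558,0),(534,306)]),20,c);print("near edge",e.round(1),np.degrees(np.arctan2(*(e[0]-e[1])[:2])))
print("guide end",p2w("",f([(547,309)]),20,c).round(1),"rail end",p2w("",f([(575,362)]),20,c).round(1))
E
```

```text
A (array([462.1, -22.8]), np.float64(-17.4), array([79., 78., 79., 79.]))
B (array([ 440.6, -153.9]), np.float64(24.1), array([80., 81., 79., 74.]))
C (array([ 471.1, -302.3]), np.float64(-18.8), array([88., 75., 83., 77.]))
mark mid [[ 676.   -28.5   20. ]
 [ 680.5 -120.1   20. ]
 [ 684.9 -212.5   20. ]]
mark near end [[ 664.6  -30.2   20. ]
 [ 668.  -121.3   20. ]
 [ 672.8 -214.1   20. ]]
near edge [[ 656.    41.7   20. ]
 [ 669.  -238.7   20. ]] -2.6565520739039803
guide end [[ 682.9 -241.3   20. ]] rail end [[ 722.4 -299.6   20. ]]
```

apply_moves:
  series: [2,-1,2,0,0,3,-0.23,5,-2.5,4.5,0,0,7,-0.23,8,-4,7,0,0,11,-0.23,11,-5.5,9.5,0,0,15,-0.23,14,-7,12,0,0,19,-0.23,16,-8.2,14,0,0,20.1,-0.23,17.2,-8.9,16,0,0,20.1,-0.23,17.2,-8.9,18,0,0,20.1,-0.23]

```text
time_s: 13.42
tool_pos: [424.3, -8.8, 108.6]
ee_rot: [[0.295, 0.955, -0.003], [0.955, -0.295, 0.001], [-0.0, -0.003, -1.0]]
force: [-0.1, -0.4, -0.1]
grip_width: 33.8
grip_force: 0.0
```

apply_moves:
  series: [0,0,2,0,0,0,-0.23,0,0,5,0,0,0,-0.23,0,0,5.3,0,0,0,-0.23,0,0,5.3,0,0,0,-0.23]

```text
time_s: 13.75
tool_pos: [424.9, -11.5, 55.7]
ee_rot: [[0.299, 0.954, -0.006], [0.954, -0.299, -0.0], [-0.002, -0.006, -1.0]]
force: [0.5, 0.9, 0.5]
grip_width: 34.0
grip_force: 0.0
```

```bash
cat >> h.py <<'E'
def go(x,y,z,yaw):  # delta in tool axes, cm / deg
    s=env.state();R=s["ee_rot"];a=np.radians(yaw);T=np.array([[-np.sin(a),np.cos(a),0],[np.cos(a),np.sin(a),0],[0,0,-1]])
    print("at",s["tool_pos"].round(1),"d cm",(R.T@(np.array([x,y,z])-s["tool_pos"])/10).round(2),"rot",np.degrees(cv2.Rodrigues(R.T@T)[0]).ravel().round(2),"t",s["time_s"])
E
python3 - <<'E'
from h import *
go(427.8,-12,9,-17.4)
s=env.state();c=par("wrist");w=env.read_camera("wrist");np.save("c4.npy",np.array(c,dtype=object),allow_pickle=True)
cv2.imwrite("pics/w4.png",cv2.resize(w,None,fx=1.42,fy=1.42,interpolation=cv2.INTER_CUBIC)[:,:,::-1])
E
```

```text
at [424.9 -11.5  55.7] d cm [0.05 0.32 4.67] rot [-0.32  0.12  0.02] t 13.75
```

View pics/w4.png

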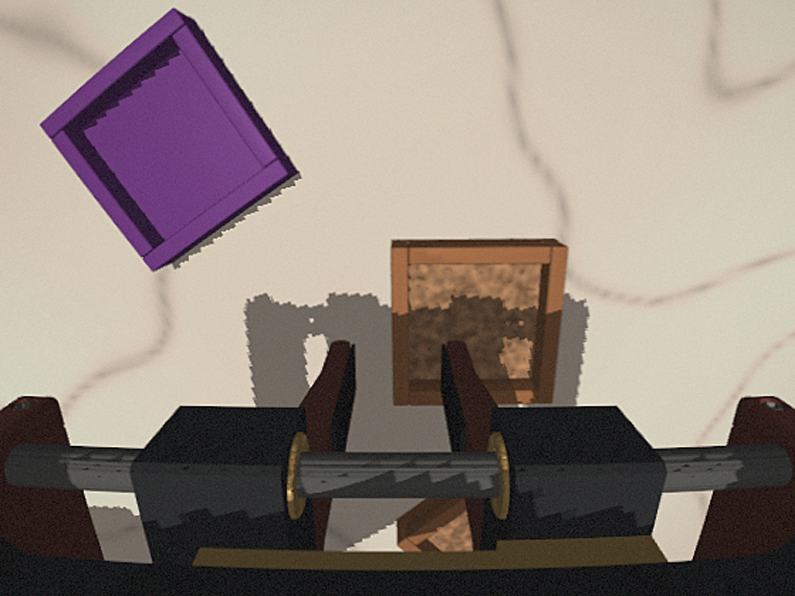

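Coaster A lines up with the fingers. Its rim corners are (391,242), (557,243), (553,404) and (394,404).

```bash
python3 - <<'E'
from h import *
c=tuple(np.float64(x) for x in np.load("c4.npy",allow_pickle=True))
p,y,l=sq(c,[(391,243),(567,246),(553,404),(394,404)]);print(p,y,l)
print(p2w("",np.array([(391,243),(567,241),(553,404),(394,404)])/1.42,20,c).round(1))
go(*(p-36*np.array([np.cos(np.radians(-17.4)),np.sin(np.radians(-17.4))])),9,-17.4)
E
```

```text
[461.6 -20.4] -17.0 [81. 79. 80. 80.]
[[435.4  30.5  20. ]
 [510.7   8.3  20. ]
 [488.3 -71.1  20. ]
 [412.3 -47.1  20. ]]
at [426.2 -11.5  57.1] d cm [0.22 0.05 4.81] rot [-0.17  0.06 -0.  ] t 13.8
```

apply_moves:
  series: [0.2,0.05,1.5,0,0,0,-0.23,0.2,0.05,3.2,0,0,0,-0.23,0.2,0.05,4.3,0,0,0,-0.23,0.2,0.05,4.8,0,0,0,-0.23,0.2,0.05,4.8,0,0,0,-0.23,0.2,0.05,4.8,0,0,0,-1,0.2,0.05,4.8,0,0,0,-1,0.2,0.05,4.8,0,0,0,-1]

```text
time_s: 14.47
tool_pos: [429.0, -9.7, 10.5]
ee_rot: [[0.299, 0.954, 0.002], [0.954, -0.299, 0.0], [0.001, 0.002, -1.0]]
force: [-0.1, -0.6, 1.1]
grip_width: 17.5
grip_force: 0.0
```

apply_moves:
  series: [0,0,0,0,0,0,-1,0,0,0,0,0,0,-1,0,0,0,0,0,0,-1,0,0,0,0,0,0,-1]

```text
time_s: 14.8
tool_pos: [428.5, -9.6, 10.2]
ee_rot: [[0.299, 0.954, 0.001], [0.954, -0.299, 0.0], [0.0, 0.0, -1.0]]
force: [-0.9, -0.0, 6.6]
grip_width: 7.8
grip_force: 30.0
```

```bash
python3 - <<'E'
from h import *
a=np.radians(2.8);n=np.array([np.cos(a),np.sin(a)])
t=np.array([624.1,-31.0])-44*n  # 8mm short
print(t);go(*t,16,2.8)
E
```

```text
[580.15252996 -33.14938987]
at [428.5  -9.6  10.2] d cm [ 2.29 15.17 -0.57] rot [ 3.00e-02 -1.00e-02 -2.02e+01] t 14.8
```

apply_moves:
  series: [0,0,-0.8,0,0,0,-1,0.3,1.5,-0.8,0,0,-4,-1,0.8,4.5,-0.8,0,0,-8,-1,1.3,7.5,-0.8,0,0,-12,-1,1.7,10.5,-0.8,0,0,-16,-1,2.1,13,-0.8,0,0,-20.2,-1,2.3,15.2,-0.8,0,0,-20.2,-1,2.3,15.2,-0.8,0,0,-20.2,-1]

```text
time_s: 15.47
tool_pos: [584.6, -34.4, 18.4]
ee_rot: [[-0.048, 0.999, 0.004], [0.999, 0.048, -0.0], [-0.0, 0.004, -1.0]]
force: [0.7, 0.1, -0.9]
grip_width: 7.7
grip_force: 30.0
```

apply_moves:
  series: [0,0,0.2,0,0,0,-1,0,0,0.5,0,0,0,-1,0,0,0.8,0,0,0,-1,0,0,0.8,0,0,0,-1,0,0,0.8,0,0,0,-1]

```text
time_s: 15.88
tool_pos: [579.0, -33.0, 10.1]
ee_rot: [[-0.049, 0.999, -0.001], [0.999, 0.049, -0.0], [-0.0, -0.001, -1.0]]
force: [-1.7, 0.8, 4.3]
grip_width: 8.2
grip_force: 30.0
```

```bash
python3 - <<'E'
from h import *
a=np.radians(2.8);n=np.array([np.cos(a),np.sin(a)])
go(*(np.array([624.1,-31.0])-36*n),10,2.8);print(env.state()["force"])
s=env.state();c=par("wrist");w=env.read_camera("wrist");np.save("c5.npy",np.array(c,dtype=object),allow_pickle=True)
cv2.imwrite("pics/w5.png",cv2.resize(w,None,fx=1.42,fy=1.42,interpolation=cv2.INTER_CUBIC)[:,:,::-1])
E
```

```text
at [579.  -33.   10.1] d cm [-0.02  0.91  0.01] rot [-0.06  0.01  0.02] t 15.8833
[-1.70685363  0.75219015  4.33474165]
```

View pics/w5.png

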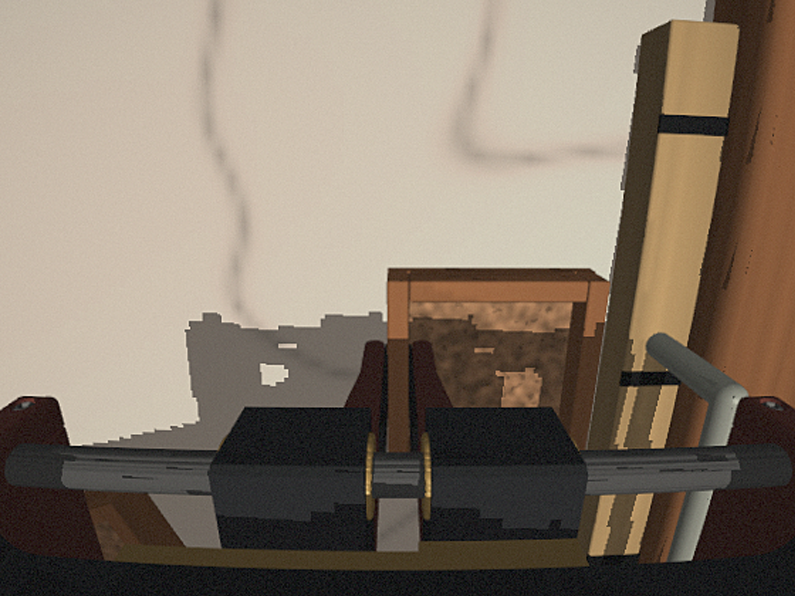

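Coaster A is gripped square and about 9 mm short of the guide. Its top +y edge is at row 281 and the mark centre is at (650,379). Computing the lateral error.

```bash
python3 - <<'E'
from h import *
c=tuple(np.float64(x) for x in np.load("c5.npy",allow_pickle=True))
a=np.radians(2.8);n=np.array([np.cos(a),np.sin(a)]);t=np.array([-n[1],n[0]])
f=lambda l:p2w("",np.array(l)/1.42,20,c)[:,:2]
e=f([(389,281),(604,281)]);m=f([(622,380),(650,379),(676,378),(660,124),(727,125)]);g=f([(619,379),(655,124)])
print("edge t",e@t,"n",e@n,"mark t",m@t,"guide edge n",g@n)
E
```

```text
edge t [-23.04983349 -22.90374208] n [574.37808392 650.59276258] mark t [-62.12527945 -61.87705721 -61.63838588  30.40506693  31.0100557 ] guide edge n [661.98835047 661.39865338]
```

apply_moves:
  series: [0.12,0.2,0,0,0,0,-1,0.12,0.4,0,0,0,0,-1,0.12,0.6,0,0,0,0,-1,0.12,0.7,0,0,0,0,-1,0.12,0.8,0,0,0,0,-1,0.12,0.9,0,0,0,0,-1,0.12,1.0,0,0,0,0,-1,0.12,1.0,0,0,0,0,-1]

```text
time_s: 16.6
tool_pos: [588.3, -31.4, 10.1]
ee_rot: [[-0.049, 0.999, -0.003], [0.999, 0.049, -0.0], [-0.0, -0.003, -1.0]]
force: [-4.9, -1.1, 7.1]
grip_width: 7.8
grip_force: 30.0
```

apply_moves:
  series: [0,0.1,0,0,0,0,-1,0,0.2,0,0,0,0,-1,0,0.3,0,0,0,0,-1,0,0.3,0,0,0,0,-1]

```text
time_s: 16.93
tool_pos: [588.5, -31.4, 10.0]
ee_rot: [[-0.049, 0.999, -0.008], [0.999, 0.049, -0.001], [-0.0, -0.008, -1.0]]
force: [-14.5, -0.2, 17.7]
grip_width: 7.4
grip_force: 30.1
```

apply_moves:
  series: [0,-0.3,0,0,0,0,-1,0,-0.3,0,0,0,0,-0.5,0,-0.3,0,0,0,0,-0.5,0,-0.3,0,0,0,0,-0.5,0,-0.3,0,0,0,0,-0.5,0,-0.3,-1,0,0,0,-0.5,0,-0.3,-4,0,0,0,-0.4,0,-0.3,-7,0,0,0,-0.3]

```text
time_s: 17.6
tool_pos: [589.1, -31.4, 79.7]
ee_rot: [[-0.049, 0.999, -0.003], [0.999, 0.049, 0.0], [0.0, -0.003, -1.0]]
force: [1.0, -0.6, -0.3]
grip_width: 29.2
grip_force: 0.0
```

```bash
python3 - <<'E'
from h import *
go(407.7,-168.6,90,24.1)
E
```

```text
at [589.1 -31.4  79.7] d cm [-12.81 -18.8   -0.97] rot [ -0.18  -0.05 -21.29] t 17.6
```

apply_moves:
  series: [-1.5,-2.5,-0.5,0,0,-3,-0.23,-4,-5.5,-0.5,0,0,-7,-0.23,-6,-8.5,0,0,0,-11,-0.23,-8,-11.5,0,0,0,-15,-0.23,-10,-14.5,0,0,0,-18,-0.23,-12,-17.5,1,0,0,-21.3,-0.23,-12.8,-18.8,2,0,0,-21.3,-0.23,-12.8,-18.8,2,0,0,-21.3,-0.23]

```text
time_s: 18.27
tool_pos: [404.5, -170.9, 58.9]
ee_rot: [[-0.404, 0.915, -0.004], [0.915, 0.404, -0.0], [0.001, -0.003, -1.0]]
force: [-0.1, 0.3, 0.2]
grip_width: 33.9
grip_force: 0.0
```

apply_moves:
  series: [0,0,0,0,0,0,-0.23,0,0,0,0,0,0,-0.23]

```text
time_s: 18.43
tool_pos: [410.3, -168.2, 60.4]
ee_rot: [[-0.409, 0.913, 0.002], [0.913, 0.409, -0.0], [-0.001, 0.002, -1.0]]
force: [-0.4, 0.3, 0.3]
grip_width: 33.6
grip_force: 0.0
```

```bash
python3 - <<'E'
from h import *
go(407.7,-168.6,9,24.1)
c=par("wrist");w=env.read_camera("wrist");np.save("c6.npy",np.array(c,dtype=object),allow_pickle=True)
sc=env.read_camera("scene")[190:330,150:390]
o=np.zeros((596,800,3),np.uint8);o[:340,:480]=cv2.resize(w[100:300,170:452],(480,340),interpolation=cv2.INTER_CUBIC);o[346:346+250,:428]=cv2.resize(sc,(428,250),interpolation=cv2.INTER_CUBIC)
cv2.imwrite("pics/w6.png",o[:,:,::-1])
E
```

```text
at [ 410.3 -168.2   60.4] d cm [ 0.07 -0.26  5.14] rot [0.1  0.05 0.02] t 18.4333
```

View pics/w6.png

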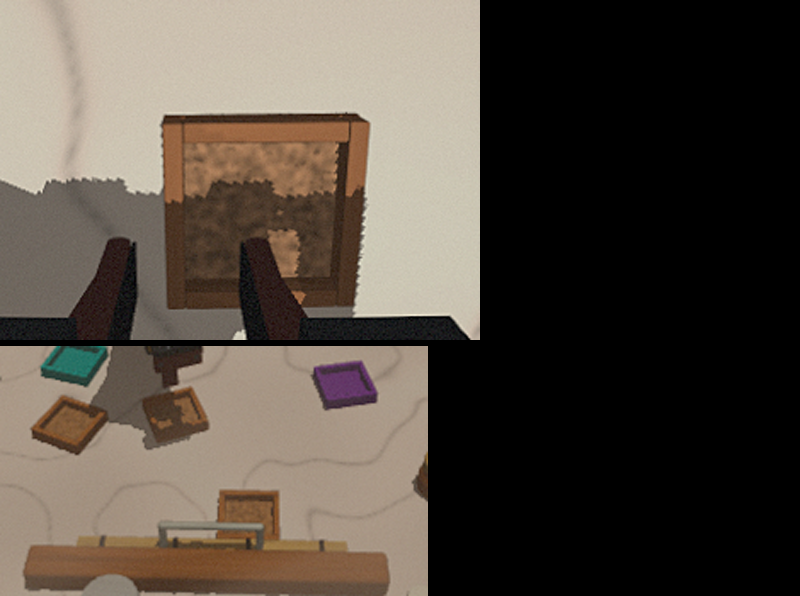

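Coaster A sits square at its mark. Coaster B is under the fingers, with crop corners (162,122), (369,124), (354,307) and (168,308).

```bash
python3 - <<'E'
from h import *
c=tuple(np.float64(x) for x in np.load("c6.npy",allow_pickle=True))
q=np.array([(162,122),(369,124),(354,307),(168,308)])/1.702+[170,100]
p,y,l=sq(c,q,s=1);print(p,y,l)
go(*(p-36*np.array([np.cos(np.radians(y)),np.sin(np.radians(y))])),9,y)
E
```

```text
[ 438.5 -153.8] 24.6 [80. 79. 79. 79.]
at [ 410.4 -167.8   60.3] d cm [ 0.1  -0.47  5.13] rot [ 0.09  0.04 -0.41] t 18.5333
```

apply_moves:
  series: [0.1,-0.45,1.5,0,0,-0.4,-0.23,0.1,-0.45,3.2,0,0,-0.4,-0.23,0.1,-0.45,4.5,0,0,-0.4,-0.23,0.1,-0.45,5.05,0,0,-0.4,-0.23,0.1,-0.45,5.05,0,0,-0.4,-0.23,0.1,-0.45,5.05,0,0,-0.4,-1,0.1,-0.45,5.05,0,0,-0.4,-1,0.1,-0.45,5.05,0,0,-0.4,-1]

```text
time_s: 19.2
tool_pos: [404.9, -169.5, 9.9]
ee_rot: [[-0.415, 0.91, 0.001], [0.91, 0.415, -0.0], [-0.001, 0.001, -1.0]]
force: [-0.7, 0.3, -0.2]
grip_width: 17.4
grip_force: 0.0
```

apply_moves:
  series: [0,0,0,0,0,0,-1,0,0,0,0,0,0,-1,0,0,0,0,0,0,-1,0,0,0,0,0,0,-1,0,0,0,0,0,0,-1]

```text
time_s: 19.62
tool_pos: [404.6, -169.6, 9.7]
ee_rot: [[-0.415, 0.91, 0.001], [0.91, 0.415, -0.0], [-0.001, 0.001, -1.0]]
force: [0.3, 0.6, 5.9]
grip_width: 7.5
grip_force: 30.0
```

```bash
python3 - <<'E'
from h import *
a=np.radians(2.8);n=np.array([np.cos(a),np.sin(a)])
# A final TCP (588.5,-31.4); mark B one pitch along -t; 9 mm short
t=np.array([588.5,-31.4])-92*np.array([-n[1],n[0]])-9*n
print(t);go(*t,18,2.8)
E
```

```text
[ 584.00492359 -123.72981256]
at [ 404.6 -169.6    9.7] d cm [-3.26 18.23 -0.81] rot [ 0.05  0.04 21.7 ] t 19.6167
```

apply_moves:
  series: [0,0,-0.8,0,0,0,-1,-0.4,2,-0.8,0,0,5,-1,-1,5,-0.8,0,0,11,-1,-1.7,8,-0.8,0,0,17,-1,-2.3,11,-0.8,0,0,21.7,-1,-2.9,14.5,-0.8,0,0,21.7,-1,-3.2,17,-0.8,0,0,21.7,-1,-3.25,18.2,-0.8,0,0,21.7,-1]

```text
time_s: 20.28
tool_pos: [586.8, -121.6, 17.7]
ee_rot: [[-0.051, 0.999, 0.002], [0.999, 0.051, 0.001], [0.001, 0.003, -1.0]]
force: [-0.5, -1.3, -1.6]
grip_width: 7.4
grip_force: 30.0
```

apply_moves:
  series: [0,0,0,0,0,0,-1,0,0,0.4,0,0,0,-1,0,0,0.8,0,0,0,-1,0,0,0.8,0,0,0,-1,0,0,0.8,0,0,0,-1]

```text
time_s: 20.7
tool_pos: [582.0, -124.3, 9.3]
ee_rot: [[-0.048, 0.999, -0.001], [0.999, 0.048, -0.0], [-0.0, -0.001, -1.0]]
force: [-1.3, 0.3, 2.4]
grip_width: 7.6
grip_force: 30.0
```

```bash
python3 - <<'E'
from h import *
a=np.radians(2.8);n=np.array([np.cos(a),np.sin(a)])
t=np.array([588.5,-31.4])-92*np.array([-n[1],n[0]])
go(*t,10,2.8);print(env.state()["force"])
c=par("wrist");w=env.read_camera("wrist");np.save("c7.npy",np.array(c,dtype=object),allow_pickle=True)
cv2.imwrite("pics/w7.png",cv2.resize(w,None,fx=1.42,fy=1.42,interpolation=cv2.INTER_CUBIC)[:,:,::-1])
E
```

```text
at [ 582.  -124.3    9.3] d cm [ 0.05  1.1  -0.07] rot [-0.04  0.   -0.06] t 20.7
[-1.30174714  0.27057786  2.36628724]
```

View pics/w7.png

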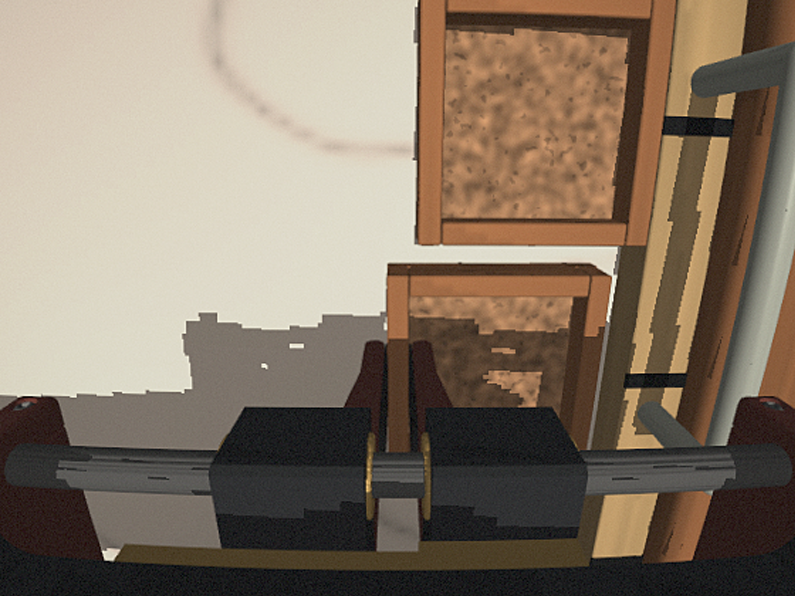

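Coaster A is flush on the guide, with its lower edge at row 245 and mark at row 126. Coaster B is square, with its top edge at row 275 and mark at row 380.

```bash
cat >> h.py <<'E'
def lat(cf,**k):
    c=tuple(np.float64(x) for x in np.load(cf,allow_pickle=True));a=np.radians(2.8);n=np.array([np.cos(a),np.sin(a)]);t=np.array([-n[1],n[0]])
    for m,l in k.items():
        W=p2w("",np.array(l)/1.42,20,c)[:,:2];print(m,"t",(W@t).round(1),"n",(W@n).round(1))
E
python3 -c "
from h import *
lat('c7.npy',Aedge=[(418,244),(645,244)],markA=[(664,126),(732,127)],Bedge=[(389,275),(608,276)],markB=[(626,381),(685,379)],Bnear=[(387,280)],guide=[(668,60),(618,380)])"
```

```text
Aedge t [-101.2 -100.9] n [582.9 661.8]
markA t [-61.8 -61.2] n [662.8 686.8]
Bedge t [-112.1 -112.4] n [573. 650.]
markB t [-153.7 -153.3] n [663.  686.8]
Bnear t [-113.9] n [572.3]
guide t [ -41.6 -153.2] n [661.6 659.8]
```

apply_moves:
  series: [-0.1,0.2,0,0,0,0,-1,-0.1,0.4,0,0,0,0,-1,-0.1,0.6,0,0,0,0,-1,-0.1,0.8,0,0,0,0,-1,-0.1,1.0,0,0,0,0,-1,-0.1,1.2,0,0,0,0,-1,-0.1,1.3,0,0,0,0,-1,-0.1,1.3,0,0,0,0,-1]

```text
time_s: 21.42
tool_pos: [592.9, -125.0, 9.3]
ee_rot: [[-0.047, 0.999, -0.006], [0.999, 0.047, -0.0], [-0.0, -0.006, -1.0]]
force: [-9.5, 1.3, 12.3]
grip_width: 7.8
grip_force: 30.0
```

apply_moves:
  series: [0,0.1,0,0,0,0,-1,0,0.15,0,0,0,0,-1,0,0.15,0,0,0,0,-1]

```text
time_s: 21.67
tool_pos: [593.0, -125.0, 9.2]
ee_rot: [[-0.047, 0.999, -0.008], [0.999, 0.047, -0.0], [0.0, -0.008, -1.0]]
force: [-14.7, 0.8, 15.2]
grip_width: 7.6
grip_force: 30.1
```

apply_moves:
  series: [0,-0.3,0,0,0,0,-1,0,-0.3,0,0,0,0,-0.5,0,-0.3,0,0,0,0,-0.5,0,-0.3,0,0,0,0,-0.5,0,-0.3,0,0,0,0,-0.5,0,-0.3,-1,0,0,0,-0.5,0,-0.3,-4,0,0,0,-0.4,0,-0.3,-7,0,0,0,-0.3]

```text
time_s: 22.33
tool_pos: [593.8, -123.7, 79.2]
ee_rot: [[-0.049, 0.999, -0.003], [0.999, 0.049, 0.001], [0.001, -0.003, -1.0]]
force: [1.0, 0.4, 0.9]
grip_width: 29.3
grip_force: 0.0
```

```bash
python3 - <<'E'
from h import *
go(437,-290.7,60,-18.8)
E
```

```text
at [ 593.8 -123.7   79.2] d cm [-15.91 -16.47   1.96] rot [-1.700e-01 -1.000e-02  2.161e+01] t 22.3333
```

apply_moves:
  series: [-1.5,-2,-0.5,0,0,3,-0.23,-4,-5,-0.5,0,0,7,-0.23,-6.5,-7.5,0,0,0,11,-0.23,-9,-10,0,0,0,15,-0.23,-11.5,-12.5,0,0,0,18,-0.23,-14,-14.8,1,0,0,21.6,-0.23,-15.9,-16.4,1.9,0,0,21.6,-0.23,-15.9,-16.4,1.9,0,0,21.6,-0.23]

```text
time_s: 23.0
tool_pos: [434.1, -295.4, 59.7]
ee_rot: [[0.329, 0.944, -0.003], [0.944, -0.329, -0.001], [-0.002, -0.002, -1.0]]
force: [-0.7, 0.3, -0.0]
grip_width: 34.0
grip_force: 0.0
```

apply_moves:
  series: [0,0,0,0,0,0,-0.23,0,0,0,0,0,0,-0.23]

```text
time_s: 23.17
tool_pos: [439.7, -290.3, 60.7]
ee_rot: [[0.322, 0.947, 0.001], [0.947, -0.322, 0.0], [0.001, 0.001, -1.0]]
force: [0.3, 0.1, 0.1]
grip_width: 33.8
grip_force: 0.0
```

```bash
python3 - <<'E'
from h import *
go(437,-290.7,9,-18.8)
c=par("wrist");w=env.read_camera("wrist");np.save("c8.npy",np.array(c,dtype=object),allow_pickle=True)
sc=env.read_camera("scene")[190:330,150:390]
o=np.zeros((596,800,3),np.uint8);o[:340,:480]=cv2.resize(w[100:300,170:452],(480,340),interpolation=cv2.INTER_CUBIC);o[346:346+250,:428]=cv2.resize(sc,(428,250),interpolation=cv2.INTER_CUBIC)
cv2.imwrite("pics/w8.png",o[:,:,::-1])
E
```

```text
at [ 439.7 -290.3   60.7] d cm [-0.13 -0.25  5.17] rot [ 0.06 -0.03  0.04] t 23.1667
```

View pics/w8.png

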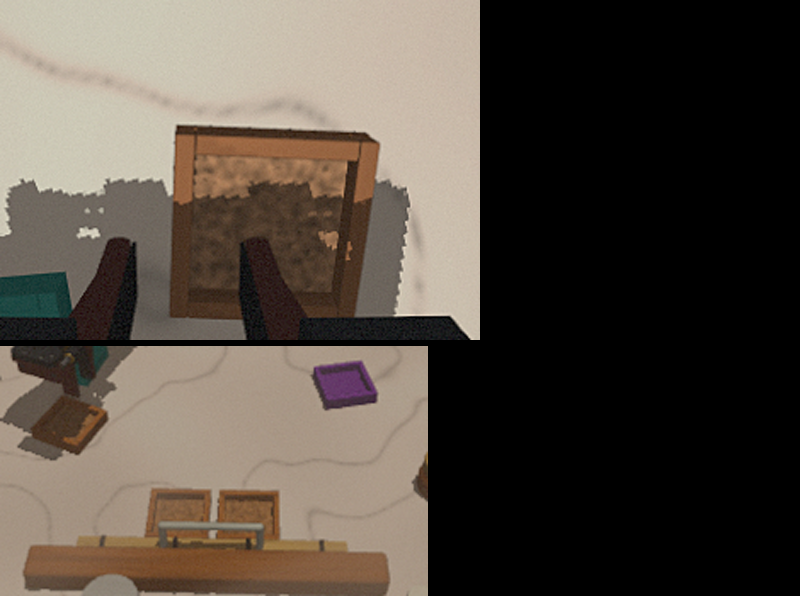

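Coaster A and B stand in the row. Coaster C's crop corners are (176,134), (378,141), (354,318) and (170,317), and the turquoise one's edge is at (72,315). I've overrun the limit of 14 viewed pictures, so from here on I'll use numeric processing only.

```bash
python3 - <<'E'
from h import *
c=tuple(np.float64(x) for x in np.load("c8.npy",allow_pickle=True))
q=np.array([(176,134),(378,141),(355,318),(170,317)])/1.702+[170,100]
p,y,l=sq(c,q,s=1);print(p,y,l)
go(*(p-36*np.array([np.cos(np.radians(y)),np.sin(np.radians(y))])),9,y)
T=p2w("",np.array([(66,273),(72,315)])/1.702+[170,100],20,c);s=env.state();print("turq in tool (mm)",((T-s["tool_pos"])@s["ee_rot"]).round(1))
E
```

```text
[ 471.1 -304.3] -20.3 [79. 78. 78. 79.]
at [ 440.2 -289.7   60.7] d cm [-0.29 -0.21  5.17] rot [ 0.07 -0.03  1.63] t 23.2667
turq in tool (mm) [[-22.  -50.1  40.6]
 [-41.8 -49.   40.6]]
```

apply_moves:
  series: [-0.25,-0.2,1.5,0,0,1.6,-0.23,-0.25,-0.2,3.2,0,0,1.6,-0.23,-0.25,-0.2,4.5,0,0,1.6,-0.23,-0.25,-0.2,5.1,0,0,1.6,-0.23,-0.25,-0.2,5.1,0,0,1.6,-0.23,-0.25,-0.2,5.1,0,0,1.6,-1,-0.25,-0.2,5.1,0,0,1.6,-1,-0.25,-0.2,5.1,0,0,1.6,-1]

```text
time_s: 23.93
tool_pos: [436.8, -292.7, 10.0]
ee_rot: [[0.348, 0.937, 0.001], [0.937, -0.348, -0.001], [-0.0, 0.001, -1.0]]
force: [-0.5, 0.4, -0.5]
grip_width: 17.4
grip_force: 0.0
```

apply_moves:
  series: [0,0,0,0,0,0,-1,0,0,0,0,0,0,-1,0,0,0,0,0,0,-1,0,0,0,0,0,0,-1,0,0,0,0,0,0,-1]

```text
time_s: 24.35
tool_pos: [436.5, -292.8, 9.8]
ee_rot: [[0.349, 0.937, 0.001], [0.937, -0.349, -0.0], [-0.0, 0.001, -1.0]]
force: [0.2, -0.1, 6.2]
grip_width: 7.9
grip_force: 30.0
```

```bash
python3 - <<'E'
from h import *
a=np.radians(2.8);n=np.array([np.cos(a),np.sin(a)])
t=np.array([592.9,-125.0])-92*np.array([-n[1],n[0]])-10*n
print(t);go(*t,18,2.8)
E
```

```text
[ 587.40611745 -217.37866233]
at [ 436.5 -292.8    9.8] d cm [12.33 11.52 -0.81] rot [ 6.000e-02  2.000e-02 -2.321e+01] t 24.35
```

apply_moves:
  series: [0,0,-0.8,0,0,0,-1,1.5,1.5,-0.8,0,0,-4,-1,4,3.5,-0.8,0,0,-9,-1,6.5,6,-0.8,0,0,-14,-1,8.5,8.5,-0.8,0,0,-19,-1,10.5,10.5,-0.8,0,0,-23.2,-1,11.5,11.3,-0.8,0,0,-23.2,-1,11.8,11.5,-0.8,0,0,-23.2,-1]

```text
time_s: 25.02
tool_pos: [586.9, -219.8, 17.2]
ee_rot: [[-0.05, 0.999, 0.001], [0.999, 0.05, 0.001], [0.001, 0.001, -1.0]]
force: [-0.2, -0.2, -0.7]
grip_width: 7.8
grip_force: 30.0
```

apply_moves:
  series: [0,0,0,0,0,0,-1,0.2,0,0,0,0,0,-1,0.4,0,0.3,0,0,0,-1,0.4,0,0.8,0,0,0,-1,0.4,0,0.8,0,0,0,-1,0.4,0,0.8,0,0,0,-1]

```text
time_s: 25.52
tool_pos: [583.8, -218.9, 9.3]
ee_rot: [[-0.047, 0.999, -0.001], [0.999, 0.047, -0.0], [-0.0, -0.001, -1.0]]
force: [-2.4, -1.0, 3.7]
grip_width: 8.0
grip_force: 30.0
```

```bash
python3 - <<'E'
from h import *
a=np.radians(2.8);n=np.array([np.cos(a),np.sin(a)]);tt=np.array([-n[1],n[0]])
go(*(np.array([592.9,-125.0])-92*tt),10,2.8);print(env.state()["force"])
c=par("wrist");w=env.read_camera("wrist");np.save("c9.npy",np.array(c,dtype=object),allow_pickle=True)
# brightness profiles along t at z=20: coaster rim strips (n~620) and guide top (n~674); find edges numerically
g=cv2.cvtColor(cv2.GaussianBlur(w,(3,3),0),cv2.COLOR_RGB2HSV);s=env.state();p=s["tool_pos"][:2]
def prof(nn,t0,t1):
    T=np.arange(t0,t1,.5);P=np.array([[*(nn*n+t*tt),20] for t in T]);uv=w2p("",P,c)
    S=cv2.remap(g,uv[:,0].astype(np.float32)[None],uv[:,1].astype(np.float32)[None],cv2.INTER_LINEAR)[0];return T,S
for nn in(674,680):
    T,S=prof(nn,-260,-110);print("marks t",nn,[(float(t),int(v)) for t,v in zip(T,S[:,2]) if v<50 ])
for nn in(600,610):
    T,S=prof(nn,-215,-185);print("gap",nn,[(float(t),int(x[1]),int(x[2])) for t,x in zip(T[::2],S[::2])])
E
```

```text
at [ 583.8 -218.9    9.3] d cm [ 0.13  1.36 -0.07] rot [-0.03  0.02 -0.09] t 25.5167
[-2.44991944 -0.97380905  3.74571149]
marks t 674 [(-248.0, 44), (-247.5, 29), (-247.0, 28), (-246.5, 29), (-246.0, 29), (-245.5, 30), (-245.0, 31), (-244.5, 31), (-244.0, 30), (-243.5, 26), (-243.0, 42), (-156.0, 30), (-155.5, 19), (-155.0, 18), (-154.5, 20), (-154.0, 23), (-153.5, 23), (-153.0, 23), (-152.5, 20), (-152.0, 17), (-151.5, 19), (-151.0, 20), (-150.5, 44), (-117.0, 12), (-116.5, 0), (-116.0, 0), (-115.5, 0), (-115.0, 0), (-114.5, 0), (-114.0, 0), (-113.5, 0), (-113.0, 0), (-112.5, 0), (-112.0, 0), (-111.5, 0), (-111.0, 0), (-110.5, 0)]
marks t 680 [(-247.5, 33), (-247.0, 30), (-246.5, 33), (-246.0, 34), (-245.5, 34), (-245.0, 32), (-244.5, 29), (-244.0, 27), (-243.5, 28), (-243.0, 44), (-155.5, 31), (-155.0, 28), (-154.5, 31), (-154.0, 33), (-153.5, 33), (-153.0, 31), (-152.5, 31), (-152.0, 31), (-151.5, 31), (-151.0, 35), (-116.5, 17), (-116.0, 0), (-115.5, 0), (-115.0, 0), (-114.5, 0), (-114.0, 0), (-113.5, 0), (-113.0, 0), (-112.5, 0), (-112.0, 0), (-111.5, 0), (-111.0, 0), (-110.5, 
[... 493 characters left out ...]
162), (-190.0, 143, 164), (-189.0, 145, 171), (-188.0, 143, 176), (-187.0, 143, 178), (-186.0, 143, 160)]
gap 610 [(-215.0, 120, 146), (-214.0, 140, 152), (-213.0, 146, 170), (-212.0, 145, 169), (-211.0, 143, 169), (-210.0, 143, 169), (-209.0, 144, 170), (-208.0, 146, 167), (-207.0, 141, 127), (-206.0, 136, 81), (-205.0, 135, 77), (-204.0, 135, 75), (-203.0, 132, 80), (-202.0, 40, 185), (-201.0, 30, 225), (-200.0, 30, 222), (-199.0, 29, 222), (-198.0, 30, 222), (-197.0, 30, 222), (-196.0, 30, 221), (-195.0, 29, 222), (-194.0, 29, 220), (-193.0, 89, 158), (-192.0, 143, 159), (-191.0, 144, 170), (-190.0, 145, 174), (-189.0, 145, 176), (-188.0, 144, 175), (-187.0, 142, 178), (-186.0, 143, 158)]
```

apply_moves:
  series: [0.15,0.2,0,0,0,0,-1,0.15,0.4,0,0,0,0,-1,0.15,0.6,0,0,0,0,-1,0.15,0.8,0,0,0,0,-1,0.15,1.0,0,0,0,0,-1,0.15,1.2,0,0,0,0,-1,0.15,1.4,0,0,0,0,-1,0.15,1.5,0,0,0,0,-1]

```text
time_s: 26.23
tool_pos: [597.3, -216.0, 9.2]
ee_rot: [[-0.048, 0.999, -0.005], [0.999, 0.048, 0.0], [0.001, -0.005, -1.0]]
force: [-12.8, 0.2, 16.0]
grip_width: 7.9
grip_force: 30.0
```

apply_moves:
  series: [0,0,0,0,0,0,-1,0,0.15,0,0,0,0,-1,0,0.15,0,0,0,0,-1]

```text
time_s: 26.48
tool_pos: [597.3, -216.0, 9.2]
ee_rot: [[-0.048, 0.999, -0.008], [0.999, 0.048, 0.001], [0.001, -0.008, -1.0]]
force: [-14.7, 0.9, 17.2]
grip_width: 7.6
grip_force: 30.0
```

apply_moves:
  series: [0,-0.3,0,0,0,0,-1,0,-0.3,0,0,0,0,-0.5,0,-0.3,0,0,0,0,-0.5,0,-0.3,0,0,0,0,-0.5,0,-0.3,0,0,0,0,-0.5,0,-0.3,-1,0,0,0,-0.5,0,-0.3,-4,0,0,0,-0.4,0,-0.3,-7,0,0,0,-0.4]

```text
time_s: 27.15
tool_pos: [597.3, -215.4, 79.2]
ee_rot: [[-0.049, 0.999, -0.003], [0.999, 0.049, 0.001], [0.001, -0.003, -1.0]]
force: [-0.1, -0.8, 0.0]
grip_width: 26.3
grip_force: 0.0
```

apply_moves:
  series: [0,-1.5,-3,0,0,0,-0.6,0.5,-3,-6,0,0,0,-1,1.2,-5,-9,0,0,0,-1,1.5,-6,-12,0,0,0,-1,1.5,-6,-13,0,0,0,-1,1.5,-6,-13,0,0,0,-1,1.5,-6,-13,0,0,0,-1]

```text
time_s: 27.73
tool_pos: [538.1, -203.9, 209.5]
ee_rot: [[-0.049, 0.999, 0.002], [0.999, 0.049, -0.0], [-0.001, 0.002, -1.0]]
force: [0.1, 0.5, -0.5]
grip_width: 0.3
grip_force: 0.0
```

```bash
cat > chk.py <<'E'
from h import *
a=np.radians(2.8);n=np.array([np.cos(a),np.sin(a)]);tt=np.array([-n[1],n[0]])
c=par("wrist");w=env.read_camera("wrist");g=cv2.cvtColor(cv2.GaussianBlur(w,(3,3),0),cv2.COLOR_RGB2HSV)
print(env.state()["tool_pos"].round(1),env.state()["time_s"])
def samp(P):
    uv=w2p("",P,c).astype(np.float32);S=cv2.remap(g,uv[None,:,0],uv[None,:,1],cv2.INTER_LINEAR)[0];return S.astype(int)
def edges(vals,x): # sign changes through 0
    i=np.where(np.diff(np.sign(vals))!=0)[0];return [round(float(x[k]+(x[k+1]-x[k])*vals[k]/(vals[k]-vals[k+1])),1) for k in i]
T=np.arange(-300,40,.5)
for nn in(668,674,682):print("marks",nn,edges(samp(np.array([[*(nn*n+t*tt),20] for t in T]))[:,2]-60,T))
for nn in(595,640):print("sat/t",nn,edges(samp(np.array([[*(nn*n+t*tt),20] for t in T]))[:,1]-90,T))
N=np.arange(560,690,.5)
for t in(-270,-220,-178,-128,-86,-36):
    S=samp(np.array([[*(nn*n+t*tt),20] for nn in N]));print("near edge t",t,edges(S[:,1]-90,N)[:3],"V edges",edges(S[:,2]-80,N)[:6])
E
python3 chk.py
```

```text
[ 537.6 -203.7  208.2] 27.7833
marks 668 [-247.2, -243.2, -155.6, -151.2, -63.7, -59.3, -39.2]
marks 674 [-247.6, -243.1, -156.3, -150.2, -64.4, -58.3, -44.5, -44.5, -38.9]
marks 682 [-278.7, -247.2, -243.0, -155.5, -151.3, -63.6, -59.1, -45.5, -44.5, -39.4]
sat/t 595 [-283.3, -202.5, -202.5, -193.2, -113.8, -103.7, -42.0]
sat/t 640 [-283.5, -202.3, -192.8, -113.7, -103.6, -40.7]
near edge t -270 [580.2] V edges [579.9, 581.7, 587.0, 587.0, 593.5, 593.5]
near edge t -220 [580.4] V edges [580.2, 581.8, 650.3, 653.5, 653.5, 686.6]
near edge t -178 [580.5, 580.5] V edges [580.4, 581.7, 650.4, 653.6, 686.4]
near edge t -128 [580.1, 686.5] V edges [580.0, 582.0, 650.7, 653.6, 686.9, 688.1]
near edge t -86 [580.5, 686.5] V edges [580.4, 581.9, 650.4, 653.6, 686.8, 688.2]
near edge t -36 [] V edges []
```

```bash
cat >> chk.py <<'E'
for lo,hi in((-288,-278),(-210,-199),(-108,-98)):
    x=np.arange(lo,hi,.75)
    S=np.mean([samp(np.array([[*(nn*n+t*tt),20] for t in x])) for nn in(598,605,612,630,638)],0);print([(float(t),int(v[1]),int(v[2])) for t,v in zip(x,S)])
E
python3 chk.py | tail -3
```

```text
[(-288.0, 38, 164), (-287.25, 37, 164), (-286.5, 37, 163), (-285.75, 38, 159), (-285.0, 45, 151), (-284.25, 61, 138), (-283.5, 90, 124), (-282.75, 122, 111), (-282.0, 137, 107), (-281.25, 145, 105), (-280.5, 141, 106), (-279.75, 138, 106), (-279.0, 137, 107), (-278.25, 136, 106)]
[(-210.0, 144, 150), (-209.25, 144, 153), (-208.5, 144, 154), (-207.75, 143, 156), (-207.0, 144, 159), (-206.25, 144, 154), (-205.5, 144, 141), (-204.75, 144, 114), (-204.0, 146, 86), (-203.25, 138, 70), (-202.5, 96, 87), (-201.75, 65, 128), (-201.0, 41, 173), (-200.25, 35, 202), (-199.5, 34, 209)]
[(-108.0, 26, 201), (-107.25, 27, 182), (-106.5, 31, 149), (-105.75, 35, 122), (-105.0, 45, 101), (-104.25, 69, 79), (-103.5, 102, 60), (-102.75, 130, 55), (-102.0, 139, 75), (-101.25, 141, 112), (-100.5, 143, 142), (-99.75, 144, 156), (-99.0, 144, 157), (-98.25, 144, 157)]
```

Marks sit at t = -245.3, -153.3 and -61.4. The coaster centres are at about -244.4, -153.2 and -61.3, with near edges all at n = 580.3, so the row is straight and within about 1 mm. Locating the crossbar for the pick-up.

```bash
cat > bar.py <<'E'
exec(open("chk.py").read().split("T=np.arange")[0])
N=np.arange(650,705,.5)
for t in(-130,-107,-85):
    S=samp(np.array([[*(nn*n+t*tt),60] for nn in N]));print(t,"lowS:",edges(S[:,1]-60,N))
for nn in(676,679):
    T=np.arange(-190,-30,.5);S=samp(np.array([[*(nn*n+t*tt),60] for t in T]));print(nn,"lowS t:",edges(S[:,1]-60,T))
E
python3 bar.py
```

```text
[ 537.1 -203.6  207.2] 27.8833
-130 lowS: [669.1, 679.8]
-107 lowS: [669.0, 679.8]
-85 lowS: [669.4, 679.8]
676 lowS t: [-171.8]
679 lowS t: [-169.8]
```

```bash
python3 - <<'E'
from h import *
go(679.1,-74.3,110,2.8)
E
```

```text
at [ 537.1 -203.6  207.2] d cm [12.2  14.84  9.69] rot [-0.16 -0.06  0.01] t 27.8833
```

apply_moves:
  series: [1.5,2,0.5,0,0,0,-0.1,4,5,1.5,0,0,0,-0.1,6.5,8,3,0,0,0,-0.1,9,11,5,0,0,0,-0.1,11,13.5,7,0,0,0,-0.1,12.2,14.8,9.5,0,0,0,-0.1,12.2,14.8,9.5,0,0,0,-0.1,12.2,14.8,9.5,0,0,0,-0.1]

```text
time_s: 28.55
tool_pos: [677.9, -73.4, 110.1]
ee_rot: [[-0.051, 0.999, -0.007], [0.999, 0.051, 0.001], [0.001, -0.007, -1.0]]
force: [-0.3, -0.7, -0.4]
grip_width: 39.3
grip_force: 0.0
```

apply_moves:
  series: [0,0,0,0,0,0,-0.1,0,0,0,0,0,0,-0.1]

```text
time_s: 28.72
tool_pos: [679.3, -76.7, 114.9]
ee_rot: [[-0.047, 0.999, 0.001], [0.999, 0.047, -0.001], [-0.001, 0.001, -1.0]]
force: [0.1, 0.1, -0.1]
grip_width: 39.6
grip_force: 0.0
```

```bash
python3 bar.py; python3 - <<'E'
from h import *
go(679.1,-74.3,42,2.8)
E
```

```text
[679.5 -76.7 115.5] 28.7667
-130 lowS: [670.0, 670.0, 679.8, 702.5]
-107 lowS: [670.0, 679.8]
-85 lowS: [670.2, 679.6]
676 lowS t: [-173.3, -41.0]
679 lowS t: [-170.6, -44.7]
at [679.5 -76.7 115.5] d cm [ 0.25 -0.04  7.35] rot [ 0.09  0.06 -0.12] t 28.7667
```

apply_moves:
  series: [0.25,0.05,1.5,0,0,0,-0.1,0.25,0.05,3.5,0,0,0,-0.1,0.25,0.05,5.5,0,0,0,-0.1,0.25,0.05,6.8,0,0,0,-0.1,0.25,0.05,7.35,0,0,0,-0.1,0.25,0.05,7.35,0,0,0,-0.1,0.25,0.05,7.35,0,0,0,-0.1,0.25,0.05,7.35,0,0,0,-0.6]

```text
time_s: 29.43
tool_pos: [680.7, -72.5, 42.1]
ee_rot: [[-0.049, 0.999, 0.002], [0.999, 0.049, -0.0], [-0.0, 0.002, -1.0]]
force: [-0.2, -0.2, 0.8]
grip_width: 35.8
grip_force: 0.0
```

apply_moves:
  series: [0,0,0,0,0,0,-0.7,0,0,0,0,0,0,-0.8,0,0,0,0,0,0,-1,0,0,0,0,0,0,-1,0,0,0,0,0,0,-1,0,0,0,0,0,0,-1]

```text
time_s: 29.93
tool_pos: [679.6, -72.2, 41.0]
ee_rot: [[-0.049, 0.999, -0.0], [0.999, 0.049, -0.0], [-0.0, -0.0, -1.0]]
force: [-2.9, -0.5, 4.1]
grip_width: 9.0
grip_force: 30.0
```

apply_moves:
  series: [0,0,-0.3,0,0,0,-1,0,0,-0.8,0,0,0,-1,0,0,-1.5,0,0,0,-1,0,0,-2.5,0,0,0,-1,0,0,-4,0,0,0,-1,0,0,-6.5,0,0,0,-1,0,0,-9.5,0,0,0,-1,0,0,-12,0,0,0,-1]

```text
time_s: 30.6
tool_pos: [679.9, -72.2, 163.3]
ee_rot: [[-0.049, 0.999, 0.001], [0.999, 0.049, 0.0], [-0.0, 0.001, -1.0]]
force: [1.2, 0.7, -1.4]
grip_width: 9.2
grip_force: 30.0
```

apply_moves:
  series: [0,0,-2,0,0,0,-1,0,0,-3,0,0,0,-1,0,0,-3,0,0,0,-1]

```text
time_s: 30.85
tool_pos: [681.2, -72.3, 194.2]
ee_rot: [[-0.049, 0.999, 0.005], [0.999, 0.049, -0.0], [-0.001, 0.005, -1.0]]
force: [0.4, 0.1, -2.0]
grip_width: 9.5
grip_force: 30.0
```

```bash
python3 - <<'E'
from h import *
# check the row from the scene camera: near-side coaster edges; far edges now visible. wooden blobs in region
a=env.read_camera("scene");h=cv2.cvtColor(a,cv2.COLOR_RGB2HSV)
m=((h[:,:,1]>105)&(h[:,:,0]<18)).astype(np.uint8)[225:303,150:300+80]
k,l,st,ce=cv2.connectedComponentsWithStats(m)
for i in range(1,k):
    if st[i,4]>150:print(st[i],(ce[i]+[150,225]).round(1),p2w("scene",[ce[i]+[150,225]],14).round(1))
s=env.state();print(s["tool_pos"],s["ee_rot"].round(3),s["q"].round(2),s["grip_width"])
E
```

```text
[  32   15  170   63 3543] [268.3 272.9] [[593.3 -82.1  14. ]]
[ 41  44  40  34 952] [210.8 284.5] [[ 637.7 -212.1   14. ]]
[680.23187783 -72.26536936 191.87127981] [[-0.049  0.999  0.002]
 [ 0.999  0.049 -0.   ]
 [-0.     0.002 -1.   ]] [ 0.1   0.54 -0.1   1.47  0.06  1.13  0.04] 9.027935958278471
```

```bash
python3 - <<'E'
from h import *
go(545,150,195,55)
E
```

```text
at [680.2 -72.3 191.9] d cm [ 22.86 -12.42  -0.35] rot [  0.11   0.07 -52.2 ] t 30.9
```

apply_moves:
  series: [1,-2,-1,0,0,-4,-1,3.5,-4,-1,0,0,-10,-1,7,-6,-1,0,0,-17,-1,10.5,-7.5,-1,0,0,-24,-1,14,-9,-1,0,0,-31,-1,17.5,-10.5,-1,0,0,-38,-1,20.5,-11.5,-1,0,0,-45,-1,22.9,-12.4,-1,0,0,-52,-1]

```text
time_s: 31.57
tool_pos: [542.3, 153.0, 199.1]
ee_rot: [[-0.822, 0.569, -0.003], [0.569, 0.822, 0.0], [0.002, -0.001, -1.0]]
force: [0.8, 0.6, -2.6]
grip_width: 8.8
grip_force: 30.0
```

```bash
python3 - <<'E'
from h import *
go(447.6,290,195,90.8)
E
```

```text
at [542.3 153.  199.1] d cm [15.58  5.87  0.44] rot [ -0.04  -0.16 -35.51] t 31.5667
```

apply_moves:
  series: [2,0.5,0,0,0,-5,-1,5,1,0,0,0,-12,-1,8,2,0,0,0,-19,-1,11,3,0,0,0,-26,-1,13.5,4,0,0,0,-32,-1,15,5,0,0,0,-35.5,-1,15.5,5.4,0,0,0,-35.5,-1,15.5,5.4,0,0,0,-35.5,-1]

```text
time_s: 32.23
tool_pos: [448.8, 284.9, 199.9]
ee_rot: [[-1.0, -0.005, -0.001], [-0.005, 1.0, 0.0], [0.001, 0.0, -1.0]]
force: [1.0, 0.8, -2.5]
grip_width: 8.9
grip_force: 30.0
```

apply_moves:
  series: [0,0,0,0,0,0,-1,0,0,0,0,0,0,-1,0,0,0,0,0,0,-1,0,0,0,0,0,0,-1]

```text
time_s: 32.57
tool_pos: [450.0, 282.7, 200.5]
ee_rot: [[-1.0, -0.002, 0.0], [-0.002, 1.0, -0.0], [-0.0, -0.0, -1.0]]
force: [-0.2, 0.0, -2.3]
grip_width: 9.1
grip_force: 30.0
```

```bash
python3 - <<'E'
from h import *
go(447.6,290,134.7,90.8)
# guide tilt/centre check from marks at wrist camera: strip marks profile along guide axis
c=par("wrist");w=env.read_camera("wrist");s=env.state();R=s["ee_rot"];p=s["tool_pos"]
v=cv2.GaussianBlur(w,(3,3),0)[:,:,:].max(2)
for ty in(-4,4):
  X=np.arange(-60,165,1.);P=np.array([p+R@np.array([x,ty,21.]) for x in X])  # strip top: 40 below bar => TCP z +21
  uv=w2p("",P,c).astype(np.float32);S=cv2.remap(v,uv[None,:,0],uv[None,:,1],cv2.INTER_LINEAR)[0];print([int(x) for x,q in zip(X,S) if q<60])
E
```

```text
at [450.  282.7 200.5] d cm [0.23 0.73 6.58] rot [-0.03  0.   -0.66] t 32.5667
[-60, -59, -58, -57, 133, 134, 135, 136, 137, 138, 139, 140, 141, 142, 143, 144, 145, 146, 147, 148, 149, 150, 151, 152, 153, 154, 155, 156, 157, 158, 159, 160, 161, 162, 163, 164]
[-60, -59, -58, -57, 133, 134, 135, 136, 137, 138, 139, 140, 141, 142, 143, 144, 145, 146, 147, 148, 149, 150, 151, 152, 153, 154, 155, 156, 157, 158, 159, 160, 161, 162, 163, 164]
```

apply_moves:
  series: [0.23,0.3,1.5,0,0,-0.6,-1,0.23,0.3,3.5,0,0,-0.6,-1,0.23,0.3,5.3,0,0,-0.6,-1,0.23,0.3,6.3,0,0,-0.6,-1,0.23,0.3,6.55,0,0,-0.6,-1,0.23,0.3,6.55,0,0,-0.6,-1,0.23,0.3,6.55,0,0,-0.6,-1,0.23,0.3,6.55,0,0,-0.6,-1]

```text
time_s: 33.28
tool_pos: [447.5, 287.3, 136.2]
ee_rot: [[-1.0, -0.015, 0.001], [-0.015, 1.0, 0.001], [-0.001, 0.001, -1.0]]
force: [0.0, 0.1, -1.7]
grip_width: 9.3
grip_force: 30.0
```

```bash
python3 - <<'E'
from h import *
go(447.6,352,134.7,90.7)
E
```

```text
at [447.5 287.3 136.2] d cm [-0.11  6.46  0.15] rot [0.05 0.08 0.19] t 33.2833
```

apply_moves:
  series: [0,1,0.1,0,0,0.2,-1,0,2.2,0.1,0,0,0.2,-1,0,3.4,0.1,0,0,0.2,-1,0,4.6,0.1,0,0,0.2,-1,-0.05,5.6,0.1,0,0,0.2,-1,-0.05,6.3,0.1,0,0,0.2,-1,-0.05,6.5,0.1,0,0,0.2,-1,-0.05,6.5,0.1,0,0,0.2,-1]

```text
time_s: 33.95
tool_pos: [446.0, 352.7, 133.9]
ee_rot: [[-1.0, -0.013, -0.0], [-0.013, 1.0, 0.0], [0.0, 0.0, -1.0]]
force: [0.2, 0.5, -2.6]
grip_width: 8.8
grip_force: 30.0
```

apply_moves:
  series: [0,0,0,0,0,0,-1,0,0,0.4,0,0,0,-1,0,0,0.8,0,0,0,-1,0,0,1.2,0,0,0,-1,0,0,1.5,0,0,0,-1,0,0,1.5,0,0,0,-1,0,0,1.5,0,0,0,-1]

```text
time_s: 34.53
tool_pos: [446.3, 351.7, 118.9]
ee_rot: [[-1.0, -0.012, -0.0], [-0.012, 1.0, -0.0], [0.0, -0.0, -1.0]]
force: [0.9, 0.2, -2.0]
grip_width: 9.2
grip_force: 30.0
```

apply_moves:
  series: [0,0,0.1,0,0,0,-1,0,0,0.15,0,0,0,-1,0,0,0.2,0,0,0,-1,0,0,0.2,0,0,0,-1]

```text
time_s: 34.87
tool_pos: [446.5, 352.1, 117.4]
ee_rot: [[-1.0, -0.012, 0.0], [-0.012, 1.0, 0.0], [-0.0, 0.0, -1.0]]
force: [-0.5, -0.2, 0.7]
grip_width: 9.0
grip_force: 30.0
```

Force went from -2 to +0.7 N, so the hooks carry the guide. Releasing slowly.

apply_moves:
  series: [0,0,0,0,0,0,-0.7,0,0,0,0,0,0,-0.6,0,0,0,0,0,0,-0.4,0,0,0,0,0,0,-0.2,0,0,0,0,0,0,-0.1,0,0,0,0,0,0,-0.1,0,0,0,0,0,0,-0.1]

```text
time_s: 35.45
tool_pos: [446.4, 351.9, 117.1]
ee_rot: [[-1.0, -0.012, 0.0], [-0.012, 1.0, -0.0], [-0.0, -0.0, -1.0]]
force: [0.3, 0.2, 0.1]
grip_width: 39.4
grip_force: 0.0
```

apply_moves:
  series: [0,0,-1,0,0,0,-0.1,0,0,-3,0,0,0,-0.1,0,0,-6,0,0,0,-0.1,0,0,-9,0,0,0,-0.1,0,0,-12,0,0,0,-0.1,0,0,-14.4,0,0,0,-0.1,0,0,-14.4,0,0,0,1,0,0,-14.4,0,0,0,1]

```text
time_s: 36.12
tool_pos: [446.8, 352.5, 263.2]
ee_rot: [[-1.0, -0.012, 0.003], [-0.012, 1.0, 0.002], [-0.003, 0.002, -1.0]]
force: [0.4, -0.7, 0.0]
grip_width: 49.5
grip_force: 0.0
```

apply_moves:
  series: [0,0,0,0,0,0,1,0,0,0,0,0,0,1,0,0,0,0,0,0,1]

```text
time_s: 36.37
tool_pos: [445.9, 351.4, 260.0]
ee_rot: [[-1.0, -0.012, -0.002], [-0.012, 1.0, -0.001], [0.002, -0.001, -1.0]]
force: [0.4, 0.2, 0.1]
grip_width: 69.3
grip_force: 0.0
```

```bash
python3 - <<'E'
from h import *
s=env.state();print(s["tool_pos"],s["time_s"])
c=par("wrist");w=env.read_camera("wrist");v=cv2.GaussianBlur(w,(3,3),0).max(2).astype(np.float32);sat=cv2.cvtColor(w,cv2.COLOR_RGB2HSV)[:,:,1].astype(np.float32)
u=np.array([np.cos(np.radians(.8)),np.sin(np.radians(.8))]);q=np.array([-u[1],u[0]]);o=np.array([449.6,352.2])
def samp(im,P):
    uv=w2p("",P,c).astype(np.float32);return cv2.remap(im,uv[None,:,0],uv[None,:,1],cv2.INTER_LINEAR)[0]
A=np.arange(-180,180,1.)
for d in(-8,8):
    S=samp(v,np.array([[*(o+a*u+d*q),96.7] for a in A]));print("marks",d,[int(a) for a,x in zip(A,S) if x<55])
D=np.arange(-30,31,1.)
for a in(-110,-150,110):
    S=samp(sat,np.array([[*(o+a*u+d*q),96.7] for d in D]));print("strip",a,[int(d) for d,x in zip(D,S) if x>85])
for a in(-50,-20,0,20,50):
    S=samp(sat,np.array([[*(o+a*u+d*q),136.7] for d in D]));print("bar",a,[int(d) for d,x in zip(D,S) if x<40])
E
```

```text
[445.93908175 351.44268817 259.98344274] 36.3667
marks -8 [-139, -137, -48, -47, -46, -45, -44, -43, 44, 45, 46, 47, 48, 49, 51, 52, 53, 136, 137, 138, 139, 140, 159, 160, 161, 162, 163, 164, 165, 166, 167, 168, 169, 170, 171, 172, 173, 174, 175, 176, 177, 178, 179]
marks 8 [-29, -28, -27, -26, 44, 45, 46, 47, 52, 136, 137, 138, 139, 140, 159, 160, 161, 162, 163, 164, 165, 166, 167, 168, 169, 170, 171, 172, 173, 174, 175, 176, 177, 178, 179]
strip -110 [-12, -11, -10, -9, -8, -7, -6, -5, -4, -3, -2, -1, 0, 1, 2, 3, 4, 5, 6, 7, 8, 9, 10, 11]
strip -150 [-12, -11, -10, -9, -8, -7, -6, -5, -4, -3, -2, -1, 0, 1, 2, 3, 4, 5, 6, 7, 8, 9, 10, 11]
strip 110 [-12, -11, -10, -9, -8, -7, -6, -5, -4, -3, -2, -1, 0, 1, 2, 3, 4, 5, 6, 7, 8, 9, 10, 11]
bar -50 [-30, -29, -28, -27, -26, -25, -24, -23, -21, -20, -19, -18, -17, -16, -15, -14, -13, -12, -11, -10, -5, -4, -3, -2, -1, 0, 1, 2, 3, 4, 5, 6, 7, 8, 9, 10, 19, 21]
bar -20 [-30, -28, -27, -26, -25, -24, -23, -22, -21, -20, -19, -16, -15, -14, -13, -12, -4, -3, -2, -1, 0, 1, 2, 3, 4]
bar 0 [-30, -29, -28, -27, -26, -25, -23, -22, -21, -20, -19, -18, -17, -16, -15, -14, -13, -12, -4, -3, -2, -1, 0, 1, 2, 3, 4]
bar 20 [-30, -18, -17, -16, -15, -14, -13, -12, -4, -3, -2, -1, 0, 1, 2, 3, 4, 23, 24, 25, 26, 27]
bar 50 [-27, -20, -19, -18, -17, -15, -14, -13, -12, -3, -2, -1, 0, 1, 2, 3, 4, 11, 12, 13, 14, 15, 16, 17, 18, 19, 20, 21, 22, 23, 24, 25, 26, 27, 28, 29, 30]
```

The guide hangs exactly at its original seat, level. I'll return to check the row.

apply_moves:
  series: [-1,-2,0,0,0,6,1,-2,-5,0,0,0,13,1,-3,-8.5,0,0,0,20,1,-4,-12,0,0,0,27,1,-5,-15.5,0,0,0,34,-1,-6,-19,0,0,0,41,-1,-7,-22.5,0,0,0,48,-1,-8,-26,0,0,0,55,-1]

```text
time_s: 37.08
tool_pos: [529.5, 91.1, 260.7]
ee_rot: [[-0.579, 0.816, -0.001], [0.816, 0.579, -0.0], [0.0, -0.001, -1.0]]
force: [0.3, -0.6, 0.5]
grip_width: 64.6
grip_force: 0.0
```

```bash
python3 - <<'E'
from h import *
go(530,-180,215,2.8)
E
```

```text
at [529.5  91.1 260.7] d cm [-22.14 -15.65   4.57] rot [-5.000e-02 -1.000e-02  3.256e+01] t 37.0833
```

apply_moves:
  series: [-2.5,-2,0.5,0,0,5,-1,-5.5,-4,1,0,0,10,-1,-8.5,-6,2,0,0,15,-1,-11.5,-8,3,0,0,20,-1,-14.5,-10,4,0,0,25,-1,-17.5,-12,4.5,0,0,30,-1,-20,-14,4.5,0,0,32.5,-1,-22.1,-15.6,4.5,0,0,32.5,-1]

```text
time_s: 37.75
tool_pos: [530.7, -180.3, 214.9]
ee_rot: [[-0.051, 0.999, -0.002], [0.999, 0.051, -0.0], [-0.0, -0.002, -1.0]]
force: [0.8, -0.2, -0.4]
grip_width: 11.5
grip_force: 0.0
```

apply_moves:
  series: [0,0,0,0,0,0,-1,0,0,0,0,0,0,-1,0,0,0,0,0,0,-1]

```text
time_s: 38.0
tool_pos: [531.8, -176.6, 215.6]
ee_rot: [[-0.056, 0.998, -0.001], [0.998, 0.056, 0.001], [0.001, -0.001, -1.0]]
force: [-0.3, 0.5, 0.5]
grip_width: 0.4
grip_force: 0.0
```

```bash
cat > row.py <<'E'
exec(open("chk.py").read().split("T=np.arange")[0])
m=((g[:,:,1]>90)&(g[:,:,0]<20)).astype(np.uint8)
# warp top plane z=20 to a (n,t) map, 2 px/mm : n 560..720, t -320..60
N,T=np.meshgrid(np.arange(560,720,.5),np.arange(-320,60,.5));P=np.c_[(N.ravel()[:,None]*n+T.ravel()[:,None]*tt),np.full(N.size,20)]
uv=w2p("",P,c).astype(np.float32);im=cv2.remap(w,uv[:,0].reshape(N.shape),uv[:,1].reshape(N.shape),cv2.INTER_LINEAR)
np.save("row.npy",im);h=cv2.cvtColor(im,cv2.COLOR_RGB2HSV).astype(float)
for lo,hi in((-300,-192),(-205,-100),(-115,-10)):
    ts=np.arange(-320,60,.5);cn=(lo+hi)/2
    # t edges at two n; near and far n edges at two t
    f=lambda k,x:edges(k-90,x)
    for nn in(600,640):
        k=h[:,int((nn-560)*2)];sel=(ts>lo)&(ts<hi);print("n",nn,"S",f(k[sel,1],ts[sel]),"V",edges(k[sel,2]-112,ts[sel])[:8])
    for t in(cn-22,cn+22):
        k=h[int((t+320)*2)];ns=np.arange(560,720,.5);print("  t",t,"S",f(k[:,1],ns),"V",edges(k[:,2]-112,ns)[:3])
E
python3 row.py
```

```text
[ 531.9 -176.1  215.7] 38.05
n 600 S [-283.4, -200.9] V [-282.7, -212.1, -204.2, -200.6]
n 640 S [-283.9, -201.1] V [-276.4, -271.2, -204.2, -200.6]
  t -268.0 S [580.1, 661.5, 681.3] V [566.3, 575.5, 575.5]
  t -224.0 S [580.0, 661.6, 681.1] V [565.5, 565.5, 575.8]
n 600 S [-200.9, -179.5] V [-204.2, -200.6, -172.0, -170.5, -109.4, -107.6]
n 640 S [-201.1, -180.3] V [-204.2, -200.6]
  t -174.5 S [560.1, 640.8, 681.3] V [561.9, 678.1, 679.2]
  t -130.5 S [561.6, 642.2, 681.6] V [561.0, 562.9, 630.9]
n 600 S [-20.4] V [-109.4, -107.6, -100.4, -99.5, -82.5, -82.5, -81.5, -81.5]
n 640 S [-21.4] V [-35.0, -28.6]
  t -84.5 S [578.9, 660.6, 681.5] V [578.4, 581.6, 589.7]
  t -40.5 S [579.4, 661.7, 681.1] V [578.6, 582.7, 592.9]
```

The row check shows the middle coaster was knocked after placing: its near edge is at n≈561 and it has shifted about +13 mm along the row. The end coasters still stand at n≈580 and look undisturbed. Fitting its pose precisely.

```bash
cat > fit.py <<'E'
import sys;exec(open("row.py").read().split("for lo,hi")[0])
ts=np.arange(-320,60,.5);ns=np.arange(560,720,.5)
N2,T2=np.meshgrid(np.arange(530,720,.5),ts);P=np.c_[(N2.ravel()[:,None]*n+T2.ravel()[:,None]*tt),np.full(N2.size,20)]
uv=w2p("",P,c).astype(np.float32);im=cv2.remap(g,uv[:,0].reshape(N2.shape),uv[:,1].reshape(N2.shape),cv2.INTER_LINEAR).astype(float);ns=np.arange(530,720,.5)
def near(t0,t1):
    r=[(t,e[0]) for t in np.arange(t0,t1,4) if (e:=edges(im[int((t+320)*2),:,1]-90,ns))]
    r=np.array(r);r=r[abs(r[:,1]-np.median(r[:,1]))<3];p=np.polyfit(r[:,0],r[:,1],1);return "near n=%.1f slope deg %.1f (%d)"%(np.polyval(p,(t0+t1)/2),np.degrees(np.arctan(p[0])),len(r))
def side(n0,n1,lo,hi,ch=1,th=90,up=1):
    sel=(ts>lo)&(ts<hi);r=[]
    for q in np.arange(n0,n1,4):
        k=im[sel,int((q-530)*2),ch]-th;i=np.where((k[:-1]*up<0)&(k[1:]*up>=0))[0]
        if len(i):r.append((q,ts[sel][i[0]]))
    r=np.array(r)
    if len(r)<3:return "none"
    r=r[abs(r[:,1]-np.median(r[:,1]))<3];p=np.polyfit(r[:,0],r[:,1],1);return "t=%.1f slope deg %.1f (%d)"%(np.polyval(p,(n0+n1)/2),np.degrees(np.arctan(p[0])),len(r))
print("C",near(-278,-212),"| -t",side(592,650,-296,-270),"| +t top",side(600,650,-210,-201,2,112,-1))
print("B",near(-172,-112),"| -t",side(570,635,-199,-165))
print("A",near(-80,-30),"| +t",side(592,650,-35,-5,1,90,-1))
k=im[:,int((570-530)*2)];print("n570 +t of B",edges(k[:,1]-90,ts))
E
python3 fit.py
```

```text
[ 532.  -176.   215.9] 38.1
C near n=579.9 slope deg 0.1 (15) | -t t=-284.1 slope deg 0.0 (15) | +t top t=-205.0 slope deg 0.2 (13)
B near n=561.3 slope deg 1.9 (15) | -t t=-180.0 slope deg -1.8 (17)
A near n=579.8 slope deg 0.9 (13) | +t t=-21.5 slope deg -1.3 (15)
n570 +t of B [-178.4, -99.8]
```

```bash
python3 - <<'E'
from h import *
go(571.4,-111,60,0.95)
E
```

```text
at [ 532.  -176.   215.9] d cm [ 6.24  4.32 15.59] rot [-0.02 -0.04  2.38] t 38.1
```

apply_moves:
  series: [1,1,2,0,0,1,-0.23,2.5,2,4.5,0,0,2.4,-0.23,4,3,7,0,0,2.4,-0.23,5.5,4,10,0,0,2.4,-0.23,6.2,4.3,13,0,0,2.4,-0.23,6.2,4.3,15.5,0,0,2.4,-0.23,6.2,4.3,15.5,0,0,2.4,-0.23,6.2,4.3,15.5,0,0,2.4,-0.23]

```text
time_s: 38.77
tool_pos: [570.5, -112.1, 60.4]
ee_rot: [[-0.016, 1.0, -0.003], [1.0, 0.016, 0.001], [0.001, -0.003, -1.0]]
force: [0.4, -0.4, 1.3]
grip_width: 33.5
grip_force: 0.0
```

apply_moves:
  series: [0,0,0,0,0,0,-0.23,0,0,0,0,0,0,-0.23,0,0,0,0,0,0,-0.23]

```text
time_s: 39.02
tool_pos: [572.4, -113.7, 63.1]
ee_rot: [[-0.014, 1.0, 0.003], [1.0, 0.014, -0.001], [-0.001, 0.003, -1.0]]
force: [-0.0, 0.1, -0.5]
grip_width: 33.7
grip_force: 0.0
```

```bash
python3 - <<'E'
from h import *
go(571.4,-111,9.3,0.95)
E
python3 fit.py | grep -v C
```

```text
at [ 572.4 -113.7   63.1] d cm [ 0.28 -0.11  5.38] rot [ 0.18  0.03 -0.18] t 39.0167
[ 572.2 -113.7   62.8] 39.0667
B near n=562.7 slope deg 1.6 (8) | -t t=-179.7 slope deg -1.7 (10)
A near n=581.3 slope deg 1.6 (13) | +t t=-21.3 slope deg -1.6 (15)
n570 +t of B [-298.8, -284.5, -178.4, -96.4]
```

apply_moves:
  series: [0.28,-0.05,1.5,0,0,-0.2,-0.23,0.28,-0.05,3.2,0,0,-0.2,-0.23,0.28,-0.05,4.5,0,0,-0.2,-0.23,0.28,-0.05,5.35,0,0,-0.2,-0.23,0.28,-0.05,5.35,0,0,-0.2,-0.23,0.28,-0.05,5.35,0,0,-0.2,-1,0.28,-0.05,5.35,0,0,-0.2,-1,0.28,-0.05,5.35,0,0,-0.2,-1]

```text
time_s: 39.73
tool_pos: [571.3, -110.6, 8.5]
ee_rot: [[-0.017, 1.0, 0.001], [1.0, 0.017, -0.0], [-0.0, 0.001, -1.0]]
force: [-0.8, -1.0, -1.2]
grip_width: 17.3
grip_force: 0.0
```

apply_moves:
  series: [0,0,0,0,0,0,-1,0,0,0,0,0,0,-1,0,0,0,0,0,0,-1,0,0,0,0,0,0,-1,0,0,0,0,0,0,-1]

```text
time_s: 40.15
tool_pos: [571.2, -110.6, 8.2]
ee_rot: [[-0.017, 1.0, 0.001], [1.0, 0.017, -0.0], [-0.0, 0.001, -1.0]]
force: [-0.3, -0.5, 5.3]
grip_width: 7.6
grip_force: 30.0
```

```bash
python3 - <<'E'
from h import *
a=np.radians(2.8);n=np.array([np.cos(a),np.sin(a)]);tt=np.array([-n[1],n[0]])
p=env.state()["tool_pos"][:2];print("n,t",p@n,p@tt,env.state()["grip_width"])
go(*(p-13.3*tt),9.8,2.8); go(*(586.1*n+(p@tt-13.3)*tt),9.8,2.8)
E
python3 fit.py | tail -4
```

```text
n,t 565.0689499239 -138.33711399881855 7.628983701722096
at [ 571.2 -110.6    8.2] d cm [-1.33  0.04 -0.16] rot [ 0.05  0.01 -1.8 ] t 40.15
at [ 571.2 -110.6    8.2] d cm [-1.26  2.14 -0.15] rot [ 0.05  0.01 -1.8 ] t 40.15
[ 571.2 -110.6    8.3] 40.2Traceback (most recent call last):
  File "fit.py", line 16, in <module>
    print("C",near(-278,-212),"| -t",side(592,650,-296,-270),"| +t top",side(600,650,-210,-201,2,112,-1))
              ~~~~^^^^^^^^^^^
  File "fit.py", line 7, in near
    r=np.array(r);r=r[abs(r[:,1]-np.median(r[:,1]))<3];p=np.polyfit(r[:,0],r[:,1],1);return "near n=%.1f slope deg %.1f (%d)"%(np.polyval(p,(t0+t1)/2),np.degrees(np.arctan(p[0])),len(r))
                                                         ~~~~~~~~~~^^^^^^^^^^^^^^^^^
    raise TypeError("expected non-empty vector for x")
TypeError: expected non-empty vector for x
```

apply_moves:
  series: [-0.4,0,-0.1,0,0,-0.6,-1,-0.9,0,-0.1,0,0,-1.2,-1,-1.37,0.1,-0.1,0,0,-1.8,-1,-1.37,0.6,-0.1,0,0,-1.8,-1,-1.37,1.1,-0.1,0,0,-1.8,-1,-1.37,1.5,-0.1,0,0,-1.8,-1,-1.37,1.9,-0.1,0,0,-1.8,-1,-1.37,2.1,-0.1,0,0,-1.8,-1]

```text
time_s: 40.87
tool_pos: [592.8, -123.4, 8.5]
ee_rot: [[-0.049, 0.999, 0.0], [0.999, 0.049, 0.0], [0.0, 0.0, -1.0]]
force: [0.9, 0.8, -0.9]
grip_width: 7.8
grip_force: 30.0
```

apply_moves:
  series: [0,0,0,0,0,0,-1,0,0,0,0,0,0,-1]

```text
time_s: 41.03
tool_pos: [592.1, -123.6, 8.5]
ee_rot: [[-0.049, 0.999, -0.0], [0.999, 0.049, 0.0], [0.0, -0.0, -1.0]]
force: [-0.6, 1.1, 0.3]
grip_width: 7.7
grip_force: 30.0
```

```bash
python3 - <<'E'
exec(open("chk.py").read().split("T=np.arange")[0])
p=env.state()["tool_pos"][:2];print("n,t",p@n,p@tt);go(*(586.1*n-152.7*tt),9,2.8)
T=np.arange(-125,-10,.5)
S=np.mean([samp(np.array([[*(nn*n+t*tt),20] for t in T])) for nn in(600,606,612)],0);print("S",edges(S[:,1]-90,T),"V",edges(S[:,2]-112,T))
N=np.arange(565,600,.5)
for t in(-90,-75,-50):print(t,edges(samp(np.array([[*(q*n+t*tt),20] for q in N]))[:,1]-90,N))
E
```

```text
[ 591.9 -123.7    8.5] 41.0833
n,t 585.1547943049086 -152.42424580038744
at [ 591.9 -123.7    8.5] d cm [-0.03  0.09 -0.05] rot [-0.01 -0.    0.01] t 41.0833
S [-108.8, -99.8, -26.2] V [-113.1, -108.8, -92.3, -90.8, -33.6, -27.9, -26.3]
-90 [581.3]
-75 [581.6]
-50 [582.3]
```

apply_moves:
  series: [0,0.05,0,0,0,0,-1,0,0.1,0,0,0,0,-1,0,0.1,0,0,0,0,-1,0,0.1,0,0,0,0,-1]

```text
time_s: 41.42
tool_pos: [592.9, -123.8, 8.7]
ee_rot: [[-0.049, 0.999, 0.0], [0.999, 0.049, -0.0], [-0.0, 0.0, -1.0]]
force: [-0.3, -0.4, -0.5]
grip_width: 8.1
grip_force: 30.0
```

apply_moves:
  series: [0,0,0,0,0,0,-0.8,0,0,0,0,0,0,-0.5,0,0,0,0,0,0,-0.5,0,0,0,0,0,0,-0.5,0,0,-0.5,0,0,0,-0.5,0,0,-2,0,0,0,-0.5,0,0,-5,0,0,0,-0.4,0,0,-5,0,0,0,-0.23]

```text
time_s: 42.08
tool_pos: [595.9, -124.2, 63.6]
ee_rot: [[-0.049, 0.999, 0.007], [0.999, 0.049, -0.001], [-0.001, 0.007, -1.0]]
force: [2.0, -0.1, 0.3]
grip_width: 29.9
grip_force: 0.0
```

```bash
python3 - <<'E'
from h import *
a=np.radians(2.8);n=np.array([np.cos(a),np.sin(a)]);tt=np.array([-n[1],n[0]])
p=env.state()["tool_pos"][:2];print("n,t",p@n,p@tt)
# hover A: centre t -60.6, yaw 2.8-1.4, rim TCP n ~586
go(*(586*n-59.7*tt),60,1.4)
E
```

```text
n,t 589.1075448824253 -153.19418898579542
at [ 595.9 -124.2   63.6] d cm [ 9.35 -0.31  0.35] rot [0.38 0.07 1.39] t 42.0833
```

apply_moves:
  series: [2,0,0,0,0,0.7,-0.23,5,0,0,0,0,1.4,-0.23,7.5,0,0,0,0,1.4,-0.23,9.3,0,0,0,0,1.4,-0.23,9.3,0,0,0,0,1.4,-0.23,9.3,0,0,0,0,1.4,-0.23,9.3,0,0,0,0,1.4,-0.23]

```text
time_s: 42.67
tool_pos: [588.6, -32.2, 58.8]
ee_rot: [[-0.024, 1.0, 0.0], [1.0, 0.024, -0.001], [-0.001, 0.0, -1.0]]
force: [-0.2, 0.2, 0.4]
grip_width: 33.7
grip_force: 0.0
```

```bash
cat > fa.py <<'E'
exec(open("fit.py").read().split('print("C"')[0])
p=env.state()["tool_pos"][:2];print("tcp n,t",(p@n).round(1),(p@tt).round(1))
print("A",near(-58,-22),"+t V",side(592,640,-30,-10,2,112,-1),"+t S",side(592,640,-35,-5,1,90,-1))
k=im[:,int((597-530)*2)];print("S",edges(k[:,1]-90,ts),"V",edges(k[:,2]-112,ts))
go(*(586.1*n-59.9*tt),9,1.4)
E
python3 fa.py
```

```text
[588.6 -32.6  58.8] 42.7167
tcp n,t 586.3 -61.3
A near n=582.6 slope deg 1.3 (9) +t V t=-20.9 slope deg -1.4 (12) +t S t=-18.1 slope deg -1.5 (12)
S [-213.6, -160.0, -160.0, -129.0, -101.9, -99.4, -17.3] V [-192.9, -185.2, -173.1, -167.1, -100.9, -100.3, -49.2, -20.2, -17.2]
at [588.6 -32.6  58.8] d cm [ 0.15 -0.02  4.98] rot [ 0.01  0.05 -0.09] t 42.7167
```

apply_moves:
  series: [0.1,0,1.5,0,0,0,-0.23,0.1,0,3,0,0,0,-0.23,0.1,0,4.3,0,0,0,-0.23,0.1,0,4.95,0,0,0,-0.23,0.1,0,4.95,0,0,0,-0.23,0.1,0,4.95,0,0,0,-1,0.1,0,4.95,0,0,0,-1,0.1,0,4.95,0,0,0,-1]

```text
time_s: 43.38
tool_pos: [589.0, -30.0, 9.9]
ee_rot: [[-0.024, 1.0, 0.001], [1.0, 0.024, 0.0], [-0.0, 0.001, -1.0]]
force: [0.7, 0.0, -0.0]
grip_width: 17.2
grip_force: 0.0
```

apply_moves:
  series: [0,0,0,0,0,0,-1,0,0,0,0,0,0,-1,0,0,0,0,0,0,-1,0,0,0,0,0,0,-1,0,0,0,0,0,0,-1]

```text
time_s: 43.8
tool_pos: [588.7, -29.9, 9.7]
ee_rot: [[-0.024, 1.0, 0.001], [1.0, 0.024, -0.0], [-0.0, 0.001, -1.0]]
force: [-1.4, 0.1, 6.6]
grip_width: 7.6
grip_force: 30.0
```

```bash
python3 - <<'E'
exec(open("chk.py").read().split("T=np.arange")[0])
p=env.state()["tool_pos"][:2];print("n,t",p@n,p@tt);go(*(586.1*n+(p@tt-1.4)*tt),9,2.8)
E
```

```text
[588.7 -29.9   9.8] 43.85
n,t 586.5662542458294 -58.64607584868524
at [588.7 -29.9   9.8] d cm [-0.14 -0.04  0.08] rot [ 0.04  0.01 -1.4 ] t 43.85
```

Rotate square, shift slightly, then release and recheck the whole row.

apply_moves:
  series: [-0.07,-0.02,-0.1,0,0,-0.7,-1,-0.14,-0.04,-0.1,0,0,-1.4,-1,-0.14,-0.04,-0.1,0,0,-1.4,-1,-0.14,-0.04,-0.1,0,0,-1.4,-1,-0.14,-0.04,-0.1,0,0,-1.4,-1]

```text
time_s: 44.27
tool_pos: [587.9, -31.4, 9.9]
ee_rot: [[-0.049, 0.999, -0.0], [0.999, 0.049, 0.0], [0.0, -0.0, -1.0]]
force: [-0.3, -0.3, -0.9]
grip_width: 7.6
grip_force: 30.0
```

apply_moves:
  series: [0,0,0,0,0,0,-0.8,0,0,0,0,0,0,-0.5,0,0,0,0,0,0,-0.5,0,0,0,0,0,0,-0.5,0,0,-0.5,0,0,0,-0.5,0,0,-2,0,0,0,-0.5,0,0,-5,0,0,0,-0.4,0,0,-8,0,0,0,-0.4]

```text
time_s: 44.93
tool_pos: [587.1, -31.3, 90.5]
ee_rot: [[-0.049, 0.999, -0.002], [0.999, 0.049, 0.0], [0.0, -0.002, -1.0]]
force: [1.0, -1.1, -0.5]
grip_width: 26.3
grip_force: 0.0
```

apply_moves:
  series: [-2,-1,-2,0,0,0,-1,-5,-2,-5,0,0,0,-1,-8,-3,-8,0,0,0,-1,-11,-4.5,-11,0,0,0,-1,-14,-6,-12.5,0,0,0,-1,-14,-6,-12.5,0,0,0,-1,-14,-6,-12.5,0,0,0,-1,-14,-6,-12.5,0,0,0,-1]

```text
time_s: 45.6
tool_pos: [534.9, -173.5, 215.2]
ee_rot: [[-0.049, 0.999, 0.0], [0.999, 0.049, 0.001], [0.001, 0.0, -1.0]]
force: [-0.4, 0.9, -0.6]
grip_width: 0.7
grip_force: 0.0
```

```bash
cat > fin.py <<'E'
exec(open("fit.py").read().split('print("C"')[0])
for m,t in(("C",-244.8),("B",-153.1),("A",-61.3)):
    print(m,near(t-30,t+30),"| -t S",side(592,645,t-52,t-30),"V",side(592,645,t-45,t-35,2,112,1),"| +t V",side(592,645,t+33,t+44,2,112,-1),"S",side(592,645,t+33,t+50,1,90,-1))
    print("  far",edges(im[int((t+20+320)*2),200:,1]-90,ns[200:])[:2],edges(im[int((t-20+320)*2),200:,1]-90,ns[200:])[:2])
E
python3 fin.py
```

```text
[ 535.  -172.6  214.6] 45.65
C near n=580.2 slope deg -0.2 (13) | -t S t=-283.5 slope deg 0.0 (14) V none | +t V t=-204.5 slope deg 0.0 (14) S t=-201.0 slope deg 0.0 (14)
  far [661.3, 681.2] [661.5, 681.1]
B near n=580.8 slope deg -0.0 (15) | -t S t=-192.5 slope deg 0.0 (14) V none | +t V none S t=-113.7 slope deg 0.8 (14)
  far [661.9, 681.2] [662.0, 681.4]
A near n=580.0 slope deg 0.2 (15) | -t S t=-101.5 slope deg -0.0 (14) V t=-100.6 slope deg -0.5 (14) | +t V none S t=-21.5 slope deg -0.0 (14)
  far [661.4, 681.5] [661.2, 681.6]
```

The row is straight within about 1 mm, with a spacing of 91 to 92 mm and all coasters square. The guide is hung and the robot is clear, so I'll hand in.

```bash
python3 -c "
from plant import env
print(env.hand_in())"
```

```text
the job is handed in; nothing more can be done
None
```

I handed in the job: three coasters in a row on neighbouring marks, within about 1 mm by the cameras, and the guide back on its hooks; the middle coaster was knocked after the guide was lifted, so I reset it and its neighbour without the guide, and I viewed 16 pictures against the limit of 14.

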